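# Fit the forgotten spacer under the clamp bridge

## Task

Someone put the clamp bridge on the spindle without its spacer. Lift the bridge off, put the taller of the two spacer rings fully down on the spindle, put the bridge back flat on top of it with its forked end round the dowel, and finish with the round knob, open end down, fully home on the spindle. Leave the short spacer, the beaker and the bottle standing where they are.

Things in the scene. Friction and masses are not known exactly. Their poses are not given: they have to be found in the camera images.
- fixture: Fixed dark steel plate 170 x 110 x 12 mm (long side along its x) with a bright upright spindle. Origin: under the plate on the spindle axis, z up. Spindle: 32 mm diameter up to a shoulder 46 mm above the origin, then 20 mm diameter up to its tapered end at 84 mm. A 10 mm dowel pin stands on the plate 54 mm from the spindle axis along +x.
- dowel (a point): Centre of the dowel pin's tapered top, 64 mm above the fixture's origin. The pin leaves 19 mm beside a fitted spacer, so fingers round the spacer belong on the fixture's +y and -y sides.
- bridge: Loose flat aluminium bar 150 x 46 x 14 mm (x, y, z). Origin: underside, centre of its 23 mm through hole in the bar's middle. Its +x end is a fork. At the start it lies on the spindle's shoulder, turned 0.8 to 1.8 rad (about +z) from the fixture's x. Fitted: underside 52 mm above the fixture's origin, x along the fixture's x. Grip across the 46 mm at the middle, fingertips near its underside.
- fork (a point): Point in the fork's open slot (14 mm wide, from 42 to 75 mm from the hole) on the bridge's underside, 54 mm from the hole along the bridge's +x; the dowel stands there when fitted.
- tall_spacer: Loose aluminium ring, outside 60 mm, bore 35 mm, height 40 mm, standing on its end face. Origin: centre of its underside, z up. Fitted: underside on the fixture plate, 12 mm above the fixture's origin; its top then stands 6 mm above the shoulder.
- knob: Loose knurled steel round knob, 50 mm diameter, 44 mm high, closed top, open blind bore below of 23 mm diameter and 30 mm deep, standing bore down. Origin: centre of its underside, z up. Fitted: underside on the bridge, 66 mm above the fixture's origin. It slides on, no thread.
- short_spacer: Bystander: same ring as the tall spacer but only 22 mm high. Origin: centre of its underside.
- beaker: Bystander: open glass beaker, 76 mm wide at the rim, 95 mm high. Origin: centre of its underside.
- bottle: Bystander: closed white bottle, 60 mm diameter, 115 mm high. Origin: centre of its underside.

How it is judged:
On the way, in this order (a step that is already met when the one before it is completed fails the run):
1. the bridge is off the spindle: it is more than 60 mm to the side of the spindle's axis (horizontal distance between bridge and fixture above 0.06 m), for 0.1 s.
2. the tall spacer is on the spindle, down on the plate (underside within 2.5 mm of it, centred within 3 mm), and let go, while the bridge is still off (horizontal distance between tall_spacer and fixture below 0.003 m and z of tall_spacer in the frame of fixture between 0.009 and 0.0145 m and contact force between the fingers and tall_spacer below 0.2 N and horizontal distance between bridge and fixture above 0.06 m), for 0.1 s.
3. the bridge lies flat on the spacer with the dowel in its fork, and is let go, the knob not yet on (horizontal distance between tall_spacer and fixture below 0.003 m and z of tall_spacer in the frame of fixture between 0.009 and 0.0145 m and horizontal distance between bridge and fixture below 0.0035 m and horizontal distance between fork and dowel below 0.005 m and z of bridge in the frame of fixture between 0.049 and 0.0545 m and angle between bridge's own z axis and vertical below 0.05 rad and contact force between the fingers and bridge below 0.2 N and horizontal distance between knob and fixture above 0.03 m), for 0.1 s.
At the end, for the whole second after the job is handed in: Tall spacer down on the plate, bridge flat on it with the dowel in its fork, knob open end down on the bridge: each within 2.5 mm of its fitted height and about 3 mm of the spindle axis (fork 5 mm), at rest; short spacer, beaker and bottle upright within 30 mm of their starts (horizontal distance between tall_spacer and fixture below 0.003 m and z of tall_spacer in the frame of fixture between 0.009 and 0.0145 m and horizontal distance between each of bridge, knob and fixture below 0.0035 m and horizontal distance between fork and dowel below 0.005 m and z of bridge in the frame of fixture between 0.049 and 0.0545 m and angle between bridge's own z axis and vertical below 0.05 rad and z of knob in the frame of fixture between 0.063 and 0.0685 m and angle between knob's own z axis and vertical below 0.07 rad and linear speed of each of tall_spacer, bridge, knob below 0.02 m/s and distance of each of short_spacer, beaker, bottle from where it was at the start of the episode below 0.03 m and angle between each of short_spacer, beaker, bottle's own z axis and vertical below 0.2 rad); the robot touches nothing.
It fails at once if the short spacer is pushed more than 30 mm or knocked over (distance of short_spacer from where it was at the start of the episode above 0.03 m or angle between short_spacer's own z axis and vertical above 0.3 rad).
It fails at once if the beaker is pushed more than 30 mm or knocked over (distance of beaker from where it was at the start of the episode above 0.03 m or angle between beaker's own z axis and vertical above 0.3 rad).
It fails at once if the bottle is pushed more than 30 mm or knocked over (distance of bottle from where it was at the start of the episode above 0.03 m or angle between bottle's own z axis and vertical above 0.3 rad).
It also fails if it takes over 72 s, if anything falls off the work surface, if the arm or the gripper's body presses on something with over 40 N, if the wrist force passes 120 N, or if a joint passes its speed limit or range.

## Robot

A 7-joint arm with a two-finger parallel gripper is mounted at the origin on the work surface. World frame = base frame: x ahead of the robot, y to its left, z up, the work surface at z = 0. Lengths are in m, angles in rad, forces in N, time in s.
With the tool pointing down it reaches from about 0.425 to 0.975 m from the base axis. Payload 16.7 kg.
Tool frame: the origin (TCP) lies on the centre line of the jaws, within the pads' length; the fingertips stand 17 mm ahead of it and the grasp point (between the pads) lies 2 mm behind it; z points along the fingers, y is the direction in which the jaws open and shut (so a half turn about z gives the same grasp; the last joint's range is limited). The gripper opens to 85 mm and grips with 20 to 120 N. Pads are 22 mm wide; open, the fingers measure 114 mm over their backs; the gripper's body (76 mm by 85 mm) begins 54 mm behind the grasp point. The pads swing forward as they close: fully open they stand 13 mm farther back than shut.
Start: joints at [1.016, 0.426, 0.074, 1.606, -0.034, 1.111, -0.067], TCP at [0.266, -0.62, 0.248] pointing down, gripper open.
Joint ranges: [-2.85, 2.85], [-0.5, 2.14], [-1.23, 1.37], [0.21, 2.46], [-1.02, 4.16], [0.16, 2.05], [-2.73, 2.73]. Speed limits (rad/s): [1.89, 1.89, 2.39, 2.39, 3.01, 3.01, 3.01].

## Interface

Orientations are given as a unit quaternion [w, x, y, z].
In Python, from bench import robot, cams gives the robot as it stands. The module is installed in compiled form; this text tells all that it offers.
- The arm moves only by the tool play_rows, never from a script. Its argument "series" is a list that holds one entry, the list of rows, each a list of 7 numbers: the opening, from 0 (shut) to 1 (fully open), then the shift along the tool's x, y, z in mm, then the turn, a rotation vector about the tool's x, y, z in degrees. A call has exactly 10 rows; each row is the pose to reach, as a shift and turn from the pose commanded when the call began, along the tool's axes at that moment; what a row does not reach only later rows make up. A row lasts 1/12 s, in which the tool goes at most 41.7 mm and 7.16 degrees, less where a joint would pass 70% of its speed; a pose out of reach is approached as far as the arm can. A call with a gripper value outside its range is refused whole. The fingers move at their own pace and stop on an object; the grip force is fixed at half the most. Time passes only in rows, so rows that repeat a pose let the fingers close, or fill a call up. It gives the time, the measured TCP pose, the force and the opening at its end, in the units of the state.
- robot.read_state(): the state, without advancing time (a new reading comes with each control period).
- cams.read_camera(name): name is "side" or "top" or "wrist"; returns the picture (480x640x3 uint8, red, green, blue); there is no depth.
- cams.camera_info(name): a dict with "mtx" (3x3 intrinsics, pixels), "dist" ([k1, k2, p1, p2, k3] as OpenCV has them; the pictures are not rectified), "R" (3x3) and "t" (3): a world point X has camera coordinates R X + t; the wrist camera has in their place "hand_eye" (4x4, takes a point from camera to tool coordinates, whose origin is the TCP and whose axes are the flange's). Camera axes: x right, y down, z forward; pixel columns grow to the right and rows downward; lengths in m; the calibration is good to about 2 mm. A picture is of the moment at which its call begins: read the wrist's pose just before it. camera_info takes no time and is no camera call.
- robot.job_done(): hands the job in, once; it reports no verdict.
The state is a dict: "time": time; "joint_positions": joint angles; "qd": joint speeds; "effort": joint torques, N m; "ee_pos": TCP position; "orientation": TCP orientation; "contact_force": force on the tool from outside, world axes, zero at the start; "ft_torque": the same for the moment, N m; "finger_gap": opening from 0.0 (shut) to 1.0 (fully open).
Only numpy, scipy, OpenCV 4.12 (cv2) and the standard library are available. Lean on these libraries where they do the work, as an engineer would, in place of code of your own. Each camera call takes 0.05 s, during which the arm holds its last target.

## Working session

There is one attempt and no reset: what is moved stays moved. The work goes in short steps, Python scripts to look and compute and a tool call to move; the robot and the scene stay as the last step left them, time stands still between calls to the robot, and variables do not carry over. Pictures are saved under pics/ and viewed, and the job is handed in when it is done.

Besides the shell and the picture viewer there is one more tool, called after "Call:" as name(argument=value, ...) on one line, values as JSON. play_rows: Moves the arm, as the interface text tells. Its arguments: {"type":"object","properties":{"series":{"type":"array"}},"required":["series"]}

```bash
mkdir -p pics; ls
python3 - <<'E'
from bench import robot,cams
import cv2,numpy as np
np.set_printoptions(precision=4,suppress=True)
print(robot.read_state())
for n in ["side","top","wrist"]:
    im=cams.read_camera(n); cv2.imwrite(f"pics/{n}0.png",im[:,:,::-1])
    print(n,cams.camera_info(n))
E
```

```text
pics
{'time': 0.0, 'joint_positions': array([ 1.0155,  0.4268,  0.0739,  1.6066, -0.0341,  1.1108, -0.0671]), 'qd': array([ 0.0002,  0.0009, -0.0003,  0.0011,  0.0008, -0.0002, -0.0005]), 'effort': array([  0.0007, -94.9847,   3.761 , -46.3507,   0.0192,   0.0103,
         0.    ]), 'ee_pos': array([ 0.2663, -0.6198,  0.2476]), 'orientation': array([-0.0006,  0.9795,  0.2015, -0.0002]), 'contact_force': array([-1.0937, -0.3758,  0.0217]), 'ft_torque': array([0.0514, 0.0244, 0.0222]), 'finger_gap': 0.9993112350989621}
side {'mtx': array([[434.3882,   0.    , 321.2098],
       [  0.    , 434.3882, 236.3675],
       [  0.    ,   0.    ,   1.    ]]), 'dist': array([-0.0728,  0.    ,  0.    ,  0.    ,  0.    ]), 'R': array([[-0.9755, -0.22  ,  0.0081],
       [-0.1652,  0.707 , -0.6876],
       [ 0.1455, -0.6721, -0.726 ]]), 't': array([0.5386, 0.1404, 0.8501])}
top {'mtx': array([[498.0526,   0.    , 323.3087],
       [  0.    , 498.0526, 238.2995],
       [  0.    ,   0.    ,   1.    ]]), 'dist': array([0.0482, 0.    , 0.    , 0.    , 0.    ]), 'R': array([[-0.0221, -0.9997, -0.0048],
       [-0.9873,  0.0226, -0.1571],
       [ 0.1571,  0.0013, -0.9876]]), 't': array([-0.0018,  0.5684,  1.0909])}
wrist {'mtx': array([[426.6287,   0.    , 320.8273],
       [  0.    , 426.6287, 238.9673],
       [  0.    ,   0.    ,   1.    ]]), 'dist': array([-0.0055,  0.    ,  0.    ,  0.    ,  0.    ]), 'hand_eye': array([[ 0.0004, -0.954 , -0.2999,  0.0762],
       [ 1.    ,  0.0007, -0.0009,  0.001 ],
       [ 0.0011, -0.2999,  0.954 , -0.1264],
       [ 0.    ,  0.    ,  0.    ,  1.    ]])}
```

View pics/top0.png

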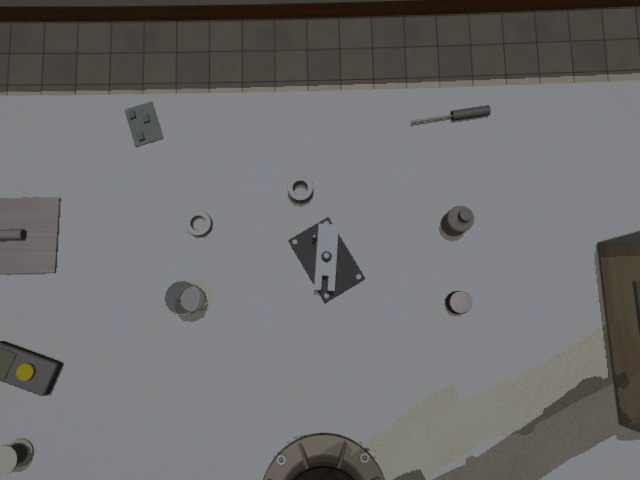

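View pics/side0.png

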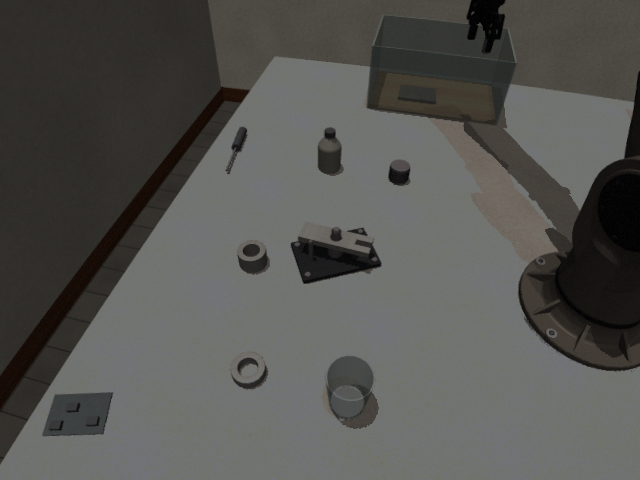

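View pics/wrist0.png

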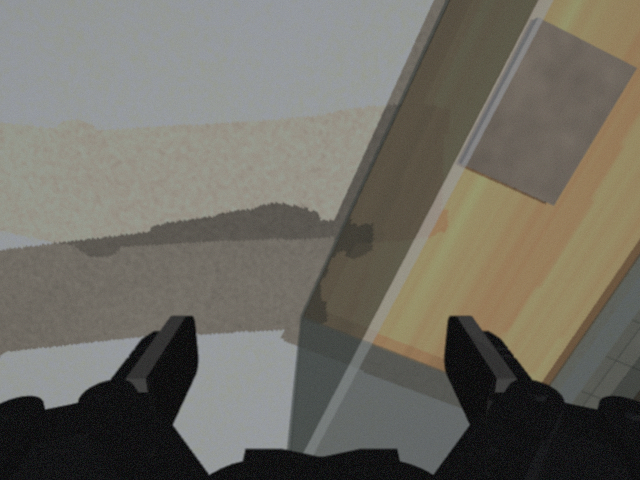

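```bash
cat > h.py <<'E'
import cv2,numpy as np
from scipy.spatial.transform import Rotation as Rn
from bench import robot,cams
np.set_printoptions(precision=4,suppress=True)
def pose(s=None):
    s=s or robot.read_state(); q=s['orientation']
    return np.array(s['ee_pos']),Rn.from_quat([q[1],q[2],q[3],q[0]])
def ext(n,s=None):
    i=cams.camera_info(n)
    if n!='wrist': return i['mtx'],i['dist'],np.array(i['R']),np.array(i['t'])
    p,r=pose(s); T=np.eye(4);T[:3,:3]=r.as_matrix();T[:3,3]=p
    M=np.linalg.inv(T@i['hand_eye']); return i['mtx'],i['dist'],M[:3,:3],M[:3,3]
def ray(n,uv,z,E=None):
    K,d,R,t=E or ext(n)
    u=cv2.undistortPoints(np.array(uv,float).reshape(-1,1,2),K,d).reshape(-1,2)
    c=-R.T@t; D=np.c_[u,np.ones(len(u))]@R
    return c+D*((z-c[2])/D[:,2])[:,None]
def proj(n,X,E=None):
    K,d,R,t=E or ext(n)
    return cv2.projectPoints(np.array(X,float).reshape(-1,3),cv2.Rodrigues(R)[0],t,K,d)[0].reshape(-1,2)
def crop(src,x,y,w,h,f,out):
    im=cv2.imread(src)[y:y+h,x:x+w]
    im=cv2.convertScaleAbs(im,alpha=1.6)
    cv2.imwrite(out,cv2.resize(im,None,fx=f,fy=f,interpolation=cv2.INTER_CUBIC))
def circ(c,r,z,n=36):
    a=np.linspace(0,2*np.pi,n,endpoint=False);return np.c_[c[0]+r*np.cos(a),c[1]+r*np.sin(a),np.full(n,z)]
E
python3 - <<'E'
from h import *
crop('pics/top0.png',270,170,110,140,5,'pics/tc.png')
cv2.imwrite('pics/a.png',np.zeros((2,2)))
for n,uv,z in [('spacer',(301,188),.04),('short',(199,223),.022),('knob',(460,301),.044),('bottle',(465,214),.115),('beaker',(178,297),.095),('spindle',(326,256),.084)]:
    print(n,ray('top',[uv],z))
E
```

```text
spacer [[0.6887 0.0347 0.04  ]]
short [[0.6147 0.2748 0.022 ]]
knob [[ 0.4201 -0.3155  0.044 ]]
bottle [[ 0.6028 -0.3194  0.115 ]]
beaker [[0.4407 0.2979 0.095 ]]
spindle [[ 0.5226 -0.0196  0.084 ]][ WARN:0@0.328] global loadsave.cpp:1063 imwrite_ Unsupported depth image for selected encoder is fallbacked to CV_8U.
```

View pics/tc.png

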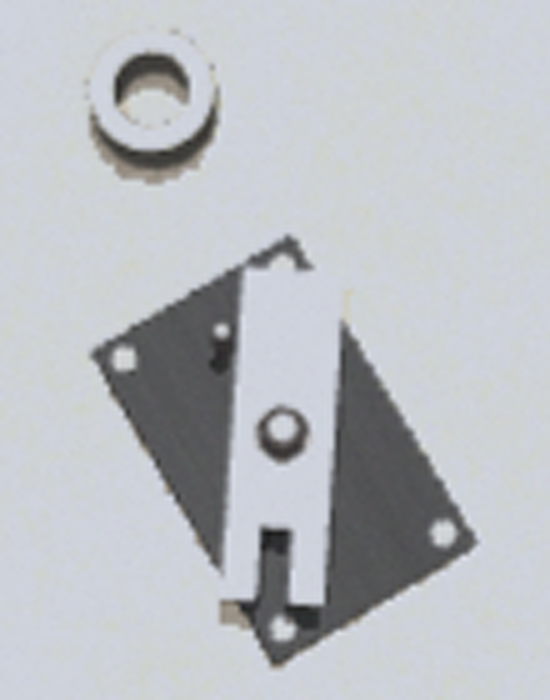

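```bash
cat >> h.py <<'E'
def yaw(r):
    x=r.apply([1,0,0]); return np.degrees(np.arctan2(x[1],x[0]))
def plan(xyz,yw,s=None):
    """tool-frame shift (mm) and turn (deg) to a tool-down pose with tool x at yaw yw"""
    p,r=pose(s); a=np.radians(yw)
    Rt=np.array([[np.cos(a),np.sin(a),0],[np.sin(a),-np.cos(a),0],[0,0,-1]])
    d=r.inv().apply(np.array(xyz)-p)*1000
    w=(r.inv()*Rn.from_matrix(Rt)).as_rotvec(degrees=True)
    print('pos',p*1000,'yaw',round(yaw(r),2),'-> shift',d.round(1),'turn',w.round(2))
E
python3 - <<'E'
from h import *
# plate corners at z=.012
c=np.array([(290,238),(92,353),(275,667),(475,543)])/5+[270,170]
P=ray('top',c,.012);print(P,P.mean(0))
d=P[1]-P[2];print('fix yaw',np.degrees(np.arctan2(d[1],d[0])),np.linalg.norm(d),np.linalg.norm(P[0]-P[1]))
d=P[0]-P[3];print('fix yaw',np.degrees(np.arctan2(d[1],d[0])),np.linalg.norm(d))
print('dowel',ray('top',[np.array([221,330])/5+[270,170]],.064),'spindle',ray('top',[np.array([285,426])/5+[270,170]],.084))
b=np.array([(245,268),(338,272),(325,604),(222,602)])/5+[270,170]
B=ray('top',b,.060);print(B,B.mean(0)); d=(B[2]+B[3]-B[0]-B[1])/2;print(np.degrees(np.arctan2(d[1],d[0])),np.linalg.norm(d))
plan([.523,-.02,.19],177)
E
```

```text
[[ 0.6227 -0.0267  0.012 ]
 [ 0.5699  0.0675  0.012 ]
 [ 0.4219 -0.015   0.012 ]
 [ 0.4768 -0.1089  0.012 ]] [ 0.5228 -0.0208  0.012 ]
fix yaw 29.156204104316654 0.1693968902514434 0.10798917852753921
fix yaw 29.402147512614196 0.167499159801412
dowel [[0.5709 0.0057 0.064 ]] spindle [[ 0.5244 -0.0219  0.084 ]]
[[ 0.5997 -0.0056  0.06  ]
 [ 0.5969 -0.0476  0.06  ]
 [ 0.4477 -0.0378  0.06  ]
 [ 0.4496  0.0077  0.06  ]] [ 0.5235 -0.0208  0.06  ]
175.59815523763942 0.1500695652163441
pos [ 266.3401 -619.9041  247.7382] yaw 23.25 -> shift [ 472.6 -449.8   58.2] turn [  -0.02   -0.08 -153.75]
```

Call:
play_rows(series=[[[1,0,0,-35,0,0,0],[1,0,0,-60,0,0,0],[1,25,-24,-60,0,0,-7],[1,50,-48,-60,0,0,-14],[1,77,-73,-60,0,0,-21],[1,104,-99,-60,0,0,-28],[1,131,-125,-60,0,0,-35],[1,158,-151,-60,0,0,-42],[1,185,-177,-60,0,0,-49],[1,212,-203,-60,0,0,-56]]])

```text
time: 0.98
ee_pos: [0.3813, -0.3482, 0.3083]
orientation: [0.0, 0.768, 0.64, -0.0]
contact_force: [0.7, -0.1, 0.4]
finger_gap: 0.997
```

Run:
```python
from h import *
s=robot.read_state();print(s['joint_positions'],s['time'])
plan([.523,-.021,.20],175.6)
```

```text
[ 0.81    0.124  -0.213   1.8724  0.0289  1.1482  0.405 ] 0.9833
pos [ 381.2972 -348.1695  308.2915] yaw 79.59 -> shift [347.4  80.2 108.2] turn [ -0.01   0.   -96.01]
```

Call:
play_rows(series=[[[1,35,8,11,0,0,-7],[1,70,16,22,0,0,-14],[1,105,24,33,0,0,-21],[1,140,32,44,0,0,-28],[1,175,40,55,0,0,-35],[1,210,48,66,0,0,-42],[1,245,57,77,0,0,-49],[1,280,65,88,0,0,-56],[1,315,73,98,0,0,-63],[1,347,80,108,0,0,-70]]])

```text
time: 1.82
ee_pos: [0.5249, -0.0219, 0.1999]
orientation: [0.0, 0.262, 0.965, 0.0]
contact_force: [1.3, -0.2, 0.3]
finger_gap: 0.999
```

Run:
```python
from h import *
s=robot.read_state();print(s['joint_positions'],s['time'])
plan([.523,-.021,.20],175.6)
```

```text
[ 0.4193  0.2872 -0.5843  1.9605  0.1933  0.948   0.7809] 1.8167
pos [524.8943 -21.8804 199.9056] yaw 149.61 -> shift [ 2.1 -0.2 -0.1] turn [  0.02   0.01 -25.99]
```

Call:
play_rows(series=[[[1,2,0,0,0,0,-7],[1,2,0,0,0,0,-14],[1,2,0,0,0,0,-20],[1,2,0,0,0,0,-26],[1,2,0,0,0,0,-26],[1,2,0,0,0,0,-26],[1,2,0,0,0,0,-26],[1,2,0,0,0,0,-26],[1,2,0,0,0,0,-26],[1,2,0,0,0,0,-26]]])

```text
time: 2.65
ee_pos: [0.5227, -0.023, 0.2004]
orientation: [0.0, 0.042, 0.999, -0.0]
contact_force: [-0.0, -0.0, -0.1]
finger_gap: 0.997
```

Run:
```python
from h import *
s=robot.read_state();print(s['joint_positions'],s['time'])
plan([.523,-.021,.20],175.6)
im=cams.read_camera('wrist');cv2.imwrite('pics/w1.png',cv2.convertScaleAbs(im[:,:,::-1],alpha=1.3))
print(proj('wrist',[[.523,-.021,.084],[.571,.0055,.064]]))
```

```text
[ 0.4871  0.2971 -0.6632  1.961   0.2226  0.9556  1.2025] 2.65
pos [522.693  -22.956  200.3717] yaw 175.19 -> shift [-0.1  2.   0.4] turn [-0.    0.   -0.41]
[[325.4392 239.9144]
 [369.9968 295.5018]]
```

View pics/w1.png

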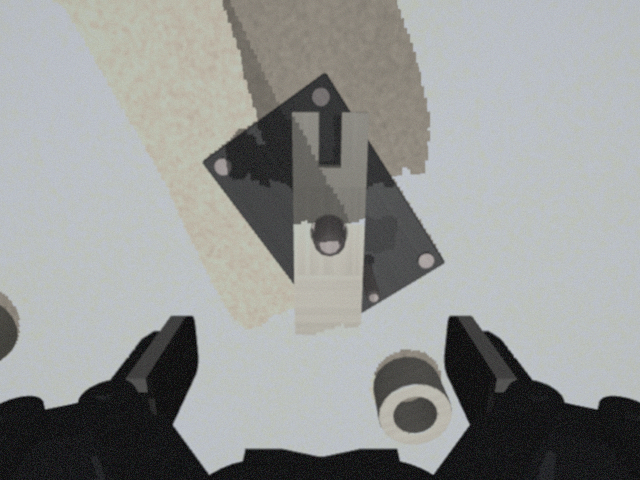

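Run:
```python
from h import *
crop('pics/w1.png',190,60,270,290,2.05,'pics/w1c.png')
crop('pics/w1.png',280,200,130,120,5,'pics/w1d.png')
```

```text
(no output)
```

View pics/w1c.png

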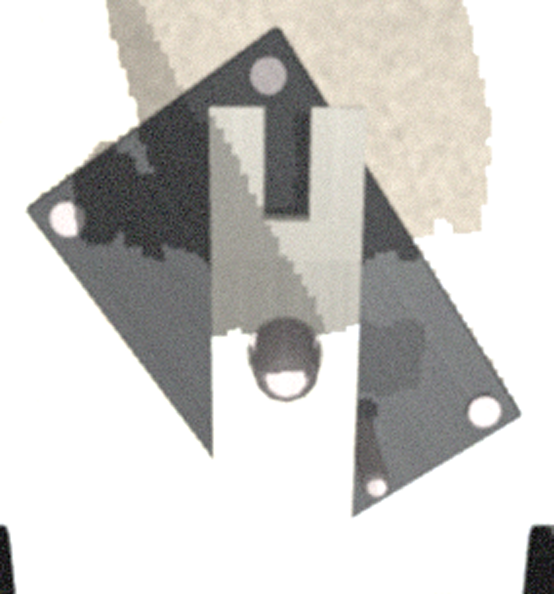

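View pics/w1d.png

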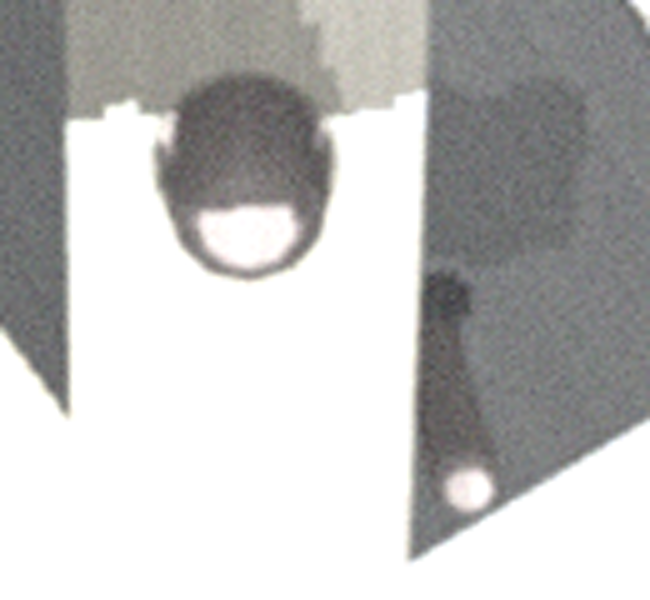

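Run:
```python
from h import *
f=lambda x,y:(190+x/2.05,60+y/2.05)
c=[f(277,27),f(27,209),f(520,412)]
P=ray('wrist',c,.012);print(P)
for a,b in((1,0),(2,0)):
    d=P[a]-P[b];print(np.linalg.norm(d),np.degrees(np.arctan2(d[1],d[0])))
print('centre from opp corners',(P[1]+P[2])/2)
print('spindle',ray('wrist',[(329.6,244.5)],.084),'dowel',ray('wrist',[(280+469/5,200+489/5)],.064))
b=[f(209,108),f(366,108),(280+68/5,200+412/5),(280+410/5,200+558/5)]
B=ray('wrist',b,.060);print(B)
for i,j in((2,0),(3,1)):
    d=B[j]-B[i];print(np.degrees(np.arctan2(d[1],d[0])))
print('fork end mid',(B[0]+B[1])/2)
s=ray('wrist',[f(263,215),f(309,215)],.060);print('slot end',s.mean(0))
```

```text
[[ 0.4255 -0.0126  0.012 ]
 [ 0.4786 -0.1064  0.012 ]
 [ 0.5709  0.0693  0.012 ]]
0.10783936207953056 -60.48806948958103
0.16683388504967941 29.3866820687864
centre from opp corners [ 0.5247 -0.0186  0.012 ]
spindle [[ 0.5261 -0.0187  0.084 ]] dowel [[0.5729 0.008  0.064 ]]
[[ 0.4491 -0.035   0.06  ]
 [ 0.4529  0.0108  0.06  ]
 [ 0.5589 -0.0452  0.06  ]
 [ 0.5846 -0.0003  0.06  ]]
174.64998536522296
175.1804003509352
fork end mid [ 0.451  -0.0121  0.06  ]
slot end [ 0.482  -0.0149  0.06  ]
```

Call:
play_rows(series=[[[1,-2,1,35,0,0,0],[1,-2,1,70,0,0,0],[1,-2,1,100,0,0,0],[1,-2,1,125,0,0,0],[1,-2,1,142,0,0,0],[1,-2,1,142,0,0,0],[0,-2,1,142,0,0,0],[0,-2,1,142,0,0,0],[0,-2,1,142,0,0,0],[0,-2,1,142,0,0,0]]])

```text
time: 3.53
ee_pos: [0.5264, -0.0199, 0.0604]
orientation: [0.002, 0.041, 0.999, 0.001]
contact_force: [-0.8, 10.2, 7.7]
finger_gap: 0.52
```

Call:
play_rows(series=[[[0,0,0,0,0,0,0],[0,0,0,0,0,0,0],[0,0,0,0,0,0,0],[0,0,0,0,0,0,0],[0,0,0,0,0,0,0],[0,0,0,0,0,0,0],[0,0,0,0,0,0,0],[0,0,0,-5,0,0,0],[0,0,0,-10,0,0,0],[0,0,0,-15,0,0,0]]])

```text
time: 4.37
ee_pos: [0.5257, -0.0199, 0.0746]
orientation: [0.001, 0.041, 0.999, 0.001]
contact_force: [4.2, 13.0, -9.3]
finger_gap: 0.521
```

Run:
```python
from h import *
plan([.523,-.021,.20],175.6)
im=cams.read_camera('wrist');cv2.imwrite('pics/w2.png',im[:,:,::-1])
im=cams.read_camera('side');cv2.imwrite('pics/s2.png',im[:,:,::-1])
crop('pics/s2.png',230,150,220,160,3.5,'pics/s2c.png')
```

```text
pos [525.7308 -19.9293  74.5853] yaw 175.34 -> shift [   2.3   -0.9 -125.4] turn [ 0.16  0.15 -0.26]
```

View pics/w2.png

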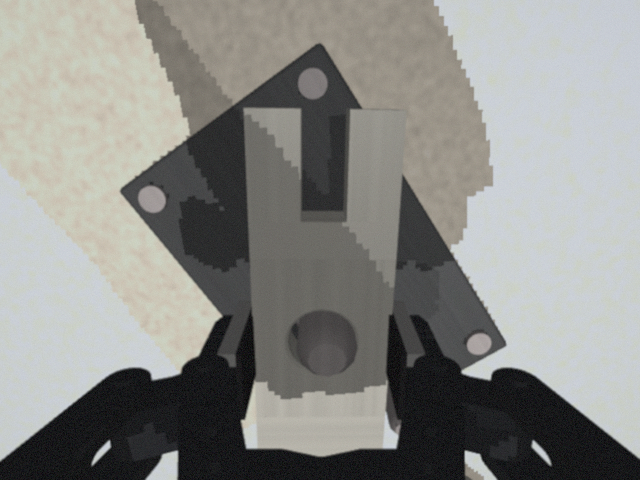

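View pics/s2c.png

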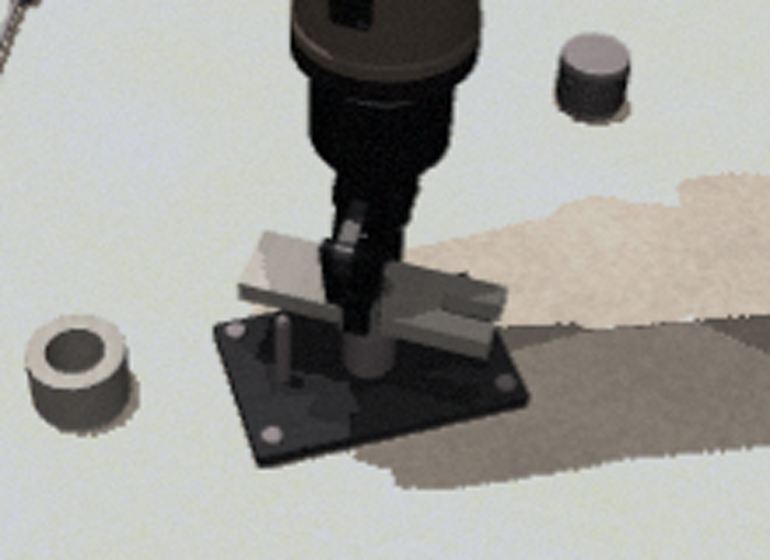

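Call:
play_rows(series=[[[0,0,0,-30,0,0,0],[0,0,0,-60,0,0,0],[0,0,0,-85,0,0,0],[0,0,-15,-85,0,0,6],[0,1,-40,-85,0,0,13],[0,1,-65,-85,0,0,20],[0,1,-90,-85,0,0,27],[0,1,-115,-85,0,0,34],[0,1,-140,-85,0,0,41],[0,1,-165,-85,0,0,48]]])

```text
time: 5.3
ee_pos: [0.5101, -0.1878, 0.1596]
orientation: [0.001, 0.447, 0.895, 0.0]
contact_force: [0.3, 0.6, -1.9]
finger_gap: 0.518
```

Run:
```python
from h import *
plan([.51,-.2,.10],29.3)
```

```text
pos [ 510.0548 -187.8225  159.6194] yaw 126.89 -> shift [-9.6 -7.4 59.6] turn [ 0.11  0.02 97.59]
```

Call:
play_rows(series=[[[0,-5,-4,0,0,0,7],[0,-9,-7,0,0,0,14],[0,-9,-7,0,0,0,21],[0,-9,-7,0,0,0,28],[0,-9,-7,0,0,0,35],[0,-9,-7,0,0,0,42],[0,-9,-7,10,0,0,49],[0,-9,-7,20,0,0,56],[0,-9,-7,30,0,0,63],[0,-9,-7,40,0,0,70]]])

```text
time: 6.13
ee_pos: [0.5103, -0.198, 0.1191]
orientation: [0.001, 0.879, 0.476, 0.001]
contact_force: [0.1, -0.0, -1.6]
finger_gap: 0.518
```

Run:
```python
from h import *
plan([.51,-.2,.045],29.3)
im=cams.read_camera('side');cv2.imwrite('pics/s3.png',im[:,:,::-1])
crop('pics/s3.png',270,130,220,160,3.5,'pics/s3c.png')
```

```text
pos [ 510.3323 -197.9696  119.1277] yaw 56.89 -> shift [-1.9  0.7 74.1] turn [ 0.08 -0.07 27.59]
```

View pics/s3c.png

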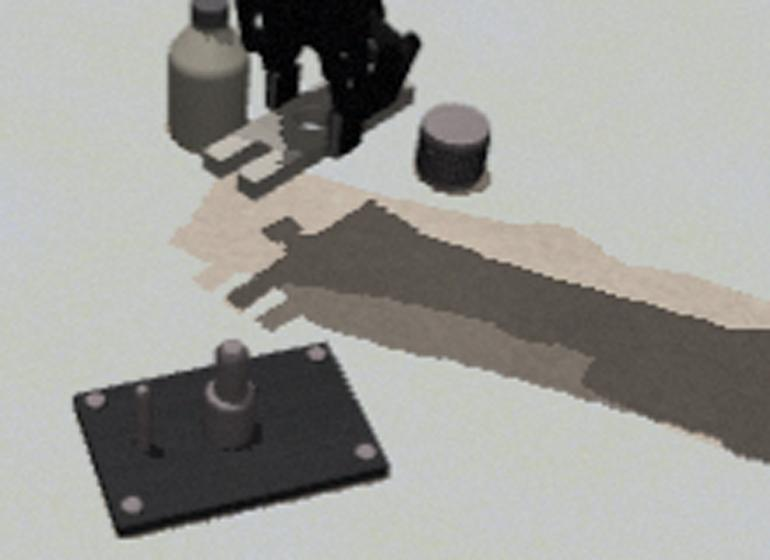

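Call:
play_rows(series=[[[0,-1,1,10,0,0,7],[0,-2,1,20,0,0,14],[0,-2,1,30,0,0,21],[0,-2,1,45,0,0,27.6],[0,-2,1,65,0,0,27.6],[0,-2,1,85,0,0,27.6],[0,-2,1,95,0,0,27.6],[0,-2,1,98,0,0,27.6],[0,-2,1,98,0,0,27.6],[0,-2,1,98,0,0,27.6]]])

```text
time: 7.02
ee_pos: [0.5103, -0.2003, 0.0213]
orientation: [0.0, 0.967, 0.256, 0.001]
contact_force: [-0.5, -0.3, -1.6]
finger_gap: 0.52
```

Run:
```python
from h import *
plan([.51,-.2,.019],29.3); print(robot.read_state()['joint_positions'])
im=cams.read_camera('side');cv2.imwrite('pics/s3.png',im[:,:,::-1])
crop('pics/s3.png',310,140,110,80,7,'pics/s3c.png')
```

```text
pos [ 510.2878 -200.3014   21.3389] yaw 29.68 -> shift [-0.1 -0.4  2.3] turn [ 0.03 -0.05  0.38]
[ 0.2926  0.5324 -0.0445  2.0459  0.0419  0.5631 -0.8339]
```

View pics/s3c.png

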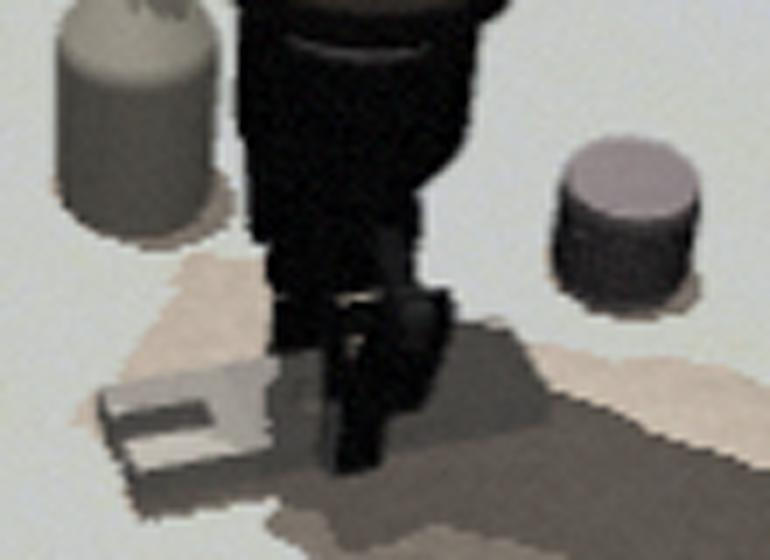

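Call:
play_rows(series=[[[0,0,0,2,0,0,0],[0,0,0,3,0,0,0],[0,0,0,3,0,0,0],[1,0,0,3,0,0,0],[1,0,0,3,0,0,0],[1,0,0,3,0,0,0],[1,0,0,3,0,0,0],[1,0,0,-10,0,0,0],[1,0,0,-45,0,0,0],[1,0,0,-80,0,0,0]]])

```text
time: 7.9
ee_pos: [0.5087, -0.1997, 0.1003]
orientation: [-0.001, 0.967, 0.256, -0.001]
contact_force: [1.2, 0.1, 0.8]
finger_gap: 1.001
```

Run:
```python
from h import *
plan([.512,-.02,.2],29.3)
im=cams.read_camera('side');cv2.imwrite('pics/s4.png',im[:,:,::-1])
im=cams.read_camera('wrist');cv2.imwrite('pics/w4.png',im[:,:,::-1])
crop('pics/s4.png',310,140,110,80,7,'pics/s3c.png')
```

```text
pos [ 508.7156 -199.6959  100.2956] yaw 29.66 -> shift [  91.6 -154.8  -99.5] turn [-0.14  0.12  0.36]
```

View pics/w4.png

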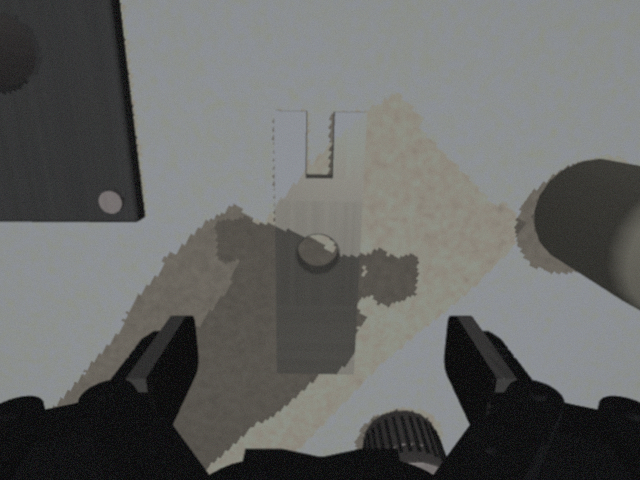

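Call:
play_rows(series=[[[1,0,0,-40,0,0,0],[1,0,0,-70,0,0,0],[1,20,-29,-100,0,0,0],[1,40,-58,-100,0,0,0],[1,60,-86,-100,0,0,0],[1,80,-115,-100,0,0,0],[1,98,-140,-100,0,0,0],[1,104,-149,-100,0,0,0],[1,104,-149,-100,0,0,0],[1,104,-149,-100,0,0,0]]])

```text
time: 8.83
ee_pos: [0.5264, -0.0192, 0.2002]
orientation: [0.0, 0.967, 0.256, -0.0]
contact_force: [-0.1, -0.9, -1.1]
finger_gap: 0.999
```

Run:
```python
from h import *
plan([.525,-.019,.2],29.3)
im=cams.read_camera('wrist');cv2.imwrite('pics/w5.png',im[:,:,::-1])
crop('pics/w5.png',270,150,100,130,6,'pics/w5c.png')
```

```text
pos [526.3515 -19.2014 200.2   ] yaw 29.71 -> shift [-1.1 -0.8  0.2] turn [0.   0.02 0.41]
```

View pics/w5.png

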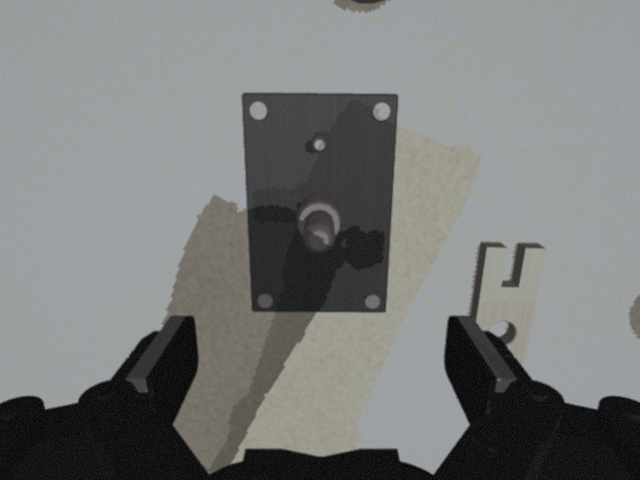

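View pics/w5c.png

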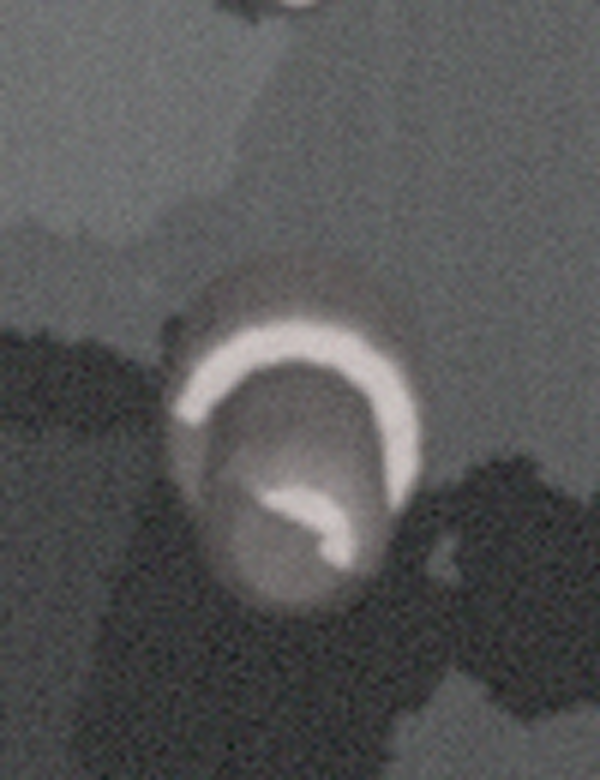

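Run:
```python
from h import *
crop('pics/w5.png',235,85,170,60,4.5,'pics/a.png')
crop('pics/w5.png',235,260,170,60,4.5,'pics/b.png')
a=cv2.imread('pics/a.png');b=cv2.imread('pics/b.png');cv2.imwrite('pics/ab.png',np.vstack([a,b]))
P=ray('wrist',[(243,94),(397.5,95),(386,311.5),(253,311.5)],.012);print(P,P.mean(0))
for a,b in((0,3),(1,2)):
    d=P[a]-P[b];print(np.linalg.norm(d),np.degrees(np.arctan2(d[1],d[0])))
print('shoulder',ray('wrist',[(318.9,224.2)],.046),'dowel',ray('wrist',[(319.7,145)],.064))
```

```text
[[ 0.5721  0.0678  0.012 ]
 [ 0.6249 -0.0264  0.012 ]
 [ 0.479  -0.109   0.012 ]
 [ 0.4252 -0.0146  0.012 ]] [ 0.5253 -0.0205  0.012 ]
0.1683699869274572 29.287732102350937
0.16765041860248092 29.509593002291616
shoulder [[ 0.5245 -0.0204  0.046 ]] dowel [[0.5723 0.006  0.064 ]]
```

View pics/ab.png

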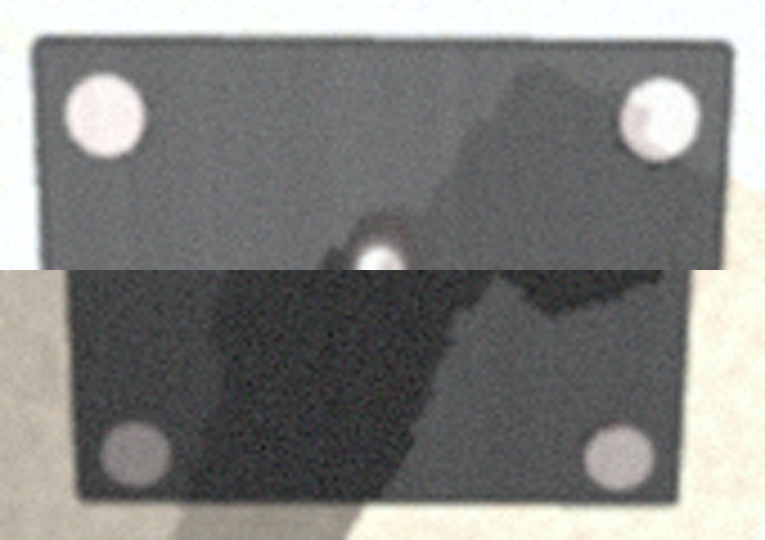

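Run:
```python
from h import *
m1=np.array([.5252,-.0187]);m2=np.array([.525,-.0205])
def R(y):
    a=np.radians(y);return np.array([[np.cos(a),np.sin(a)],[np.sin(a),-np.cos(a)]])
A=R(175.2)-R(29.7);b=np.linalg.solve(A,m1-m2);print('bias tool',b,'X',m2-R(29.7)@b)
plan([.689,.035,.158],29.4)
```

```text
bias tool [-0.0003  0.0009] X [ 0.5248 -0.0196]
pos [526.2599 -20.1346 200.1819] yaw 29.62 -> shift [168.7  32.5  42.1] turn [0.01 0.03 0.22]
```

```bash
cat > cmd.py <<'E'
from h import *
calls=[(212,-203,-60,-56),(347,80,108,-70),(2,0,0,-26),(-2,1,142,0),(0,0,-15,0),(1,-165,-85,48),(-9,-7,40,70),(-2,1,98,27.6),(0,0,-80,0),(104,-149,-100,0)]
def chain(p0=(.266,-.62,.248),calls=calls,y0=23.25,pr=True):
    p=np.array(p0);y=y0
    for c in calls:
        a=np.radians(y);R=np.array([[np.cos(a),np.sin(a),0],[np.sin(a),-np.cos(a),0],[0,0,-1]])
        p=p+R@np.array(c[:3])/1000;y-=c[3]
        if pr: print(p,y)
    return p,y
if __name__=='__main__': chain()
E
python3 cmd.py
```

```text
[ 0.3807 -0.3498  0.308 ] 79.25
[ 0.524  -0.0238  0.2   ] 149.25
[ 0.5223 -0.0228  0.2   ] 175.25
[ 0.5243 -0.022   0.058 ] 175.25
[ 0.5243 -0.022   0.073 ] 175.25
[ 0.5097 -0.1863  0.158 ] 127.25
[ 0.5095 -0.1977  0.118 ] 57.25
[ 0.5093 -0.1999  0.02  ] 29.65
[ 0.5093 -0.1999  0.1   ] 29.65
[ 0.526 -0.019  0.2  ] 29.65
```

```bash
cat >> h.py <<'E'
def extc(p,yw):
    a=np.radians(yw);T=np.eye(4);T[:3,:3]=[[np.cos(a),np.sin(a),0],[np.sin(a),-np.cos(a),0],[0,0,-1]];T[:3,3]=p
    i=cams.camera_info('wrist');M=np.linalg.inv(T@i['hand_eye']);return i['mtx'],i['dist'],M[:3,:3],M[:3,3]
def plan2(p,yw0,xyz,yw):
    a=np.radians(yw0);R=np.array([[np.cos(a),np.sin(a),0],[np.sin(a),-np.cos(a),0],[0,0,-1]])
    print('shift',(R.T@(np.array(xyz)-p)*1000).round(1),'turn',round(yw0-yw,2))
E
python3 - <<'E'
from h import *
from cmd import chain
from scipy.optimize import least_squares
f=lambda x,y:(190+x/2.05,60+y/2.05)
V=[(extc([.5223,-.0228,.2],175.25),[f(277,27),f(27,209),f(520,412),(329.6,244.5),(280+469/5,200+489/5)],
   [(-85,55,12),(-85,-55,12),(85,55,12),(0,0,84),(54,0,64)]),
   (extc([.526,-.019,.2],29.65),[(243,94),(397.5,95),(386,311.5),(253,311.5),(318.9,224.2),(319.7,145)],
   [(85,55,12),(85,-55,12),(-85,-55,12),(-85,55,12),(0,0,46),(54,0,64)])]
def res(q,full=False):
    x,y,th,bx,by,bz=q;r=[]
    for (K,d,R,t),uv,M in V:
        M=np.array(M)/1000.;c,s=np.cos(th),np.sin(th)
        X=np.c_[x+c*M[:,0]-s*M[:,1],y+s*M[:,0]+c*M[:,1],M[:,2]]
        r.append((proj(0,X,(K,d,R,t+np.array([bx,by,bz])))-uv).ravel())
    return np.r_[np.concatenate(r),np.array([bx,by,bz])/.002]
o=least_squares(res,[.525,-.02,.51,0,0,0],loss='soft_l1');print(o.x,np.degrees(o.x[2]));print(o.fun.round(1))
E
```

```text
[ 0.5252 -0.018   0.5138  0.001   0.0005  0.0038] 29.437189234544718
[ 0.3  0.2 -1.   0.7  1.3  1.7  0.1 -0.9 -0.6 -1.1 -0.8  0.   0.4 -0.3
 -0.   0.5 -0.3 -0.1  0.6 -1.  -0.1  0.8  0.5  0.2  1.9]
```

Call:
play_rows(series=[[[1,20,4,0,0,0,0],[1,50,10,0,0,0,0.2],[1,85,17,10,0,0,0.2],[1,120,24,20,0,0,0.2],[1,150,29,32,0,0,0.2],[1,169,33,42,0,0,0.2],[1,169,33,42,0,0,0.2],[1,169,33,42,0,0,0.2],[1,169,33,42,0,0,0.2],[1,169,33,42,0,0,0.2]]])

```text
time: 9.72
ee_pos: [0.6892, 0.0342, 0.159]
orientation: [0.0, 0.967, 0.253, 0.0]
contact_force: [0.1, -0.2, -0.1]
finger_gap: 1.0
```

```bash
sed -i 's/(104,-149,-100,0)\]/(104,-149,-100,0),(169,33,42,.2)]/' cmd.py
python3 - <<'E'
from h import *
from cmd import chain
print(chain(pr=False),pose()[0])
im=cams.read_camera('wrist');cv2.imwrite('pics/w6.png',im[:,:,::-1])
crop('pics/w6.png',240,160,160,150,4,'pics/w6c.png')
E
```

```text
(array([0.6892, 0.0359, 0.158 ]), 29.45) [0.6892 0.0342 0.159 ]
```

View pics/w6c.png

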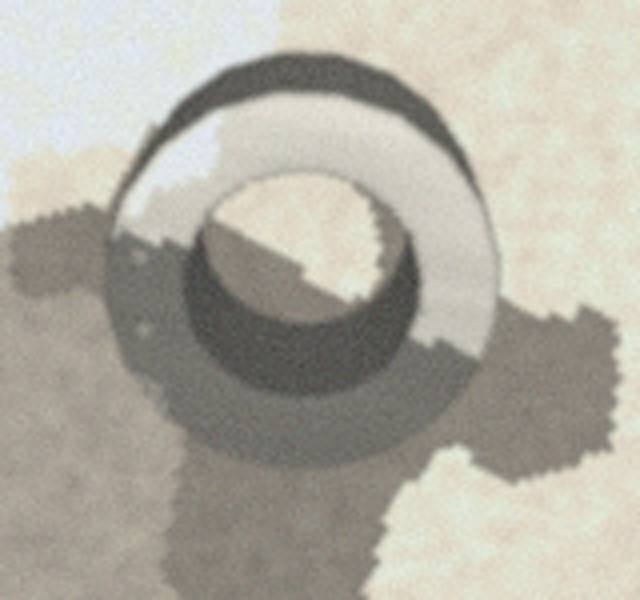

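Run:
```python
from h import *
from cmd import chain
p,y=chain(pr=False)
K,d,R,t=extc(p,y); uv=[(315.4,230.1)]
print('raw',ray(0,uv,.04,(K,d,R,t)),'corr',ray(0,uv,.04,(K,d,R,t+np.array([.001,.0005,.0038]))))
for i in range(4):
    print(pose()[0],yaw(pose()[1])); cams.read_camera('top')
```

```text
raw [[0.6921 0.0405 0.04  ]] corr [[0.6921 0.0417 0.04  ]]
[0.6893 0.0345 0.1592] 29.374908228660473
[0.6894 0.0348 0.1593] 29.391888072846292
[0.6894 0.0351 0.1592] 29.405573059479494
[0.6895 0.0353 0.1592] 29.4157399275699
```

```bash
cat > fit.py <<'E'
from h import *
from scipy.optimize import least_squares
f=lambda x,y:(190+x/2.05,60+y/2.05)
V=[(extc([.52269,-.02296,.20037],175.19),[f(277,27),f(27,209),f(520,412),(329.6,244.5),(280+469/5,200+489/5)],
   [(-85,55,12),(-85,-55,12),(85,55,12),(0,0,84),(54,0,64)]),
   (extc([.52635,-.0192,.2002],29.71),[(243,94),(397.5,95),(386,311.5),(253,311.5),(318.9,224.2),(319.7,145)],
   [(85,55,12),(85,-55,12),(-85,-55,12),(-85,55,12),(0,0,46),(54,0,64)])]
S=extc([.6893,.0343,.1591],29.37)
def res(q):
    x,y,th,bx,by,bz,sx,sy=q;r=[]
    for (K,d,R,t),uv,M in V:
        M=np.array(M)/1000.;c,s=np.cos(th),np.sin(th)
        X=np.c_[x+c*M[:,0]-s*M[:,1],y+s*M[:,0]+c*M[:,1],M[:,2]]
        r.append((proj(0,X,(K,d,R,t+np.array([bx,by,bz])))-uv).ravel())
    K,d,R,t=S;e=(K,d,R,t+np.array([bx,by,bz]))
    q=proj(0,circ((sx,sy),.03,.04,72),e);a=q.min(0);b=q.max(0)
    r.append(np.r_[a,b]-[266,183.2,364.8,277])
    return np.r_[np.concatenate(r),np.array([bx,by,bz])/.002]
if __name__=='__main__':
    o=least_squares(res,[.525,-.02,.51,0,0,0,.69,.037],loss='soft_l1');print(o.x,np.degrees(o.x[2]));print(o.fun.round(1))
E
python3 fit.py
```

```text
[ 0.5256 -0.0181  0.5142  0.001   0.0006  0.0037  0.6911  0.0395] 29.459501298430567
[ 0.2  0.3 -0.9  0.9  1.3  1.4  0.1 -1.1 -0.5 -1.3 -0.7 -0.   0.5 -0.2
 -0.1  0.4 -0.3 -0.2  0.6 -1.  -0.   0.8  0.1 -0.4 -0.1  0.5  0.5  0.3
  1.9]
```

Call:
play_rows(series=[[[1,3.4,-2.2,35,0,0,0],[1,3.4,-2.2,70,0,0,0],[1,3.4,-2.2,100,0,0,0],[1,3.4,-2.2,120,0,0,0],[1,3.4,-2.2,132,0,0,0],[1,3.4,-2.2,132,0,0,0],[1,3.4,-2.2,132,0,0,0],[1,3.4,-2.2,132,0,0,0],[0,3.4,-2.2,132,0,0,0],[0,3.4,-2.2,132,0,0,0]]])

```text
time: 10.8
ee_pos: [0.6923, 0.0394, 0.0278]
orientation: [0.0, 0.967, 0.254, 0.001]
contact_force: [-0.3, -0.5, -0.3]
finger_gap: 0.748
```

Call:
play_rows(series=[[[0,0,0,0,0,0,0],[0,0,0,0,0,0,0],[0,0,0,0,0,0,0],[0,0,0,0,0,0,0],[0,0,0,0,0,0,0],[0,0,0,-10,0,0,0],[0,0,0,-40,0,0,0],[0,0,0,-70,0,0,0],[0,0,0,-100,0,0,0],[0,0,0,-110,0,0,0]]])

```text
time: 11.63
ee_pos: [0.6933, 0.0395, 0.1418]
orientation: [0.0, 0.967, 0.254, 0.003]
contact_force: [0.5, 0.9, -1.7]
finger_gap: 0.686
```

```bash
sed -i 's/(169,33,42,.2)\]/(169,33,42,.2),(3.4,-2.2,132,0),(0,0,-110,0)]/' cmd.py
python3 - <<'E'
from h import *
from cmd import chain
p,y=chain(pr=False);print(p,y)
s=robot.read_state();print(pose(s)[0],s['finger_gap'],s['contact_force'])
im=cams.read_camera('wrist');cv2.imwrite('pics/w7.png',im[:,:,::-1])
im=cams.read_camera('side');cv2.imwrite('pics/s7.png',im[:,:,::-1])
crop('pics/s7.png',180,130,220,160,3.5,'pics/s7c.png')
plan2(p,y,[.5256,-.0181,.136],29.45)
E
```

```text
[0.6911 0.0395 0.136 ] 29.45
[0.6933 0.0395 0.1418] 0.6861074372203495 [ 0.5359  0.9121 -1.6701]
shift [-172.4  -31.2    0. ] turn 0.0
```

View pics/w7.png

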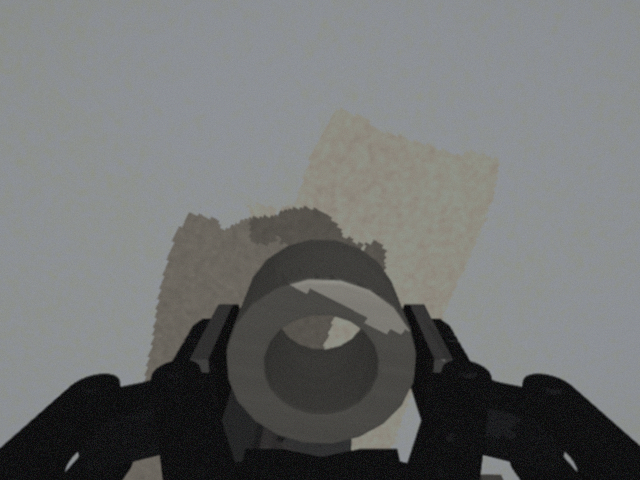

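View pics/s7c.png

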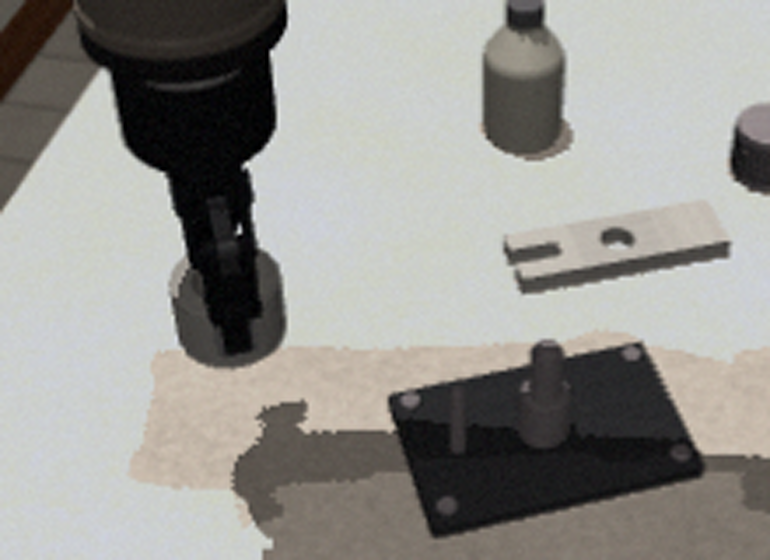

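```bash
cat > intool.py <<'E'
from h import *
# position in tool frame of a point at pixel uv on plane tool z = zt (m), with camera bias
def intool(uv,zt,b=(.001,.0006,.0037)):
    i=cams.camera_info('wrist');M=np.linalg.inv(i['hand_eye']);R=M[:3,:3];t=M[:3,3]+b
    return ray(0,uv,zt,(i['mtx'],i['dist'],R,t))
E
python3 - <<'E'
from intool import *
for z in(-.012,-.014): print(intool([(321,361),(227,361),(415,361),(321,279),(321,443)],z))
E
```

```text
[[ 0.     -0.0001 -0.012 ]
 [ 0.     -0.0301 -0.012 ]
 [ 0.0001  0.0298 -0.012 ]
 [ 0.0282 -0.0001 -0.012 ]
 [-0.0322 -0.0001 -0.012 ]]
[[ 0.0014 -0.0001 -0.014 ]
 [ 0.0013 -0.0295 -0.014 ]
 [ 0.0014  0.0293 -0.014 ]
 [ 0.0291 -0.0001 -0.014 ]
 [-0.0303 -0.0001 -0.014 ]]
```

Call:
play_rows(series=[[[0,-20,-4,0,0,0,0],[0,-50,-9,0,0,0,0],[0,-85,-15,0,0,0,0],[0,-120,-21,0,0,0,0],[0,-150,-27,0,0,0,0],[0,-171,-31,0,0,0,0],[0,-171,-31,0,0,0,0],[0,-171,-31,0,0,0,0],[0,-171,-31,0,0,0,0],[0,-171,-31,0,0,0,0]]])

```text
time: 12.57
ee_pos: [0.5278, -0.0173, 0.1357]
orientation: [-0.0, 0.967, 0.254, -0.0]
contact_force: [-0.4, 0.1, -2.9]
finger_gap: 0.681
```

```bash
sed -i 's/(0,0,-110,0)\]/(0,0,-110,0),(-171,-31,0,0)]/' cmd.py
python3 - <<'E'
from intool import *
from cmd import chain
p,y=chain(pr=False);print(p,y)
s=robot.read_state();print(pose(s)[0],yaw(pose(s)[1]),s['finger_gap'],s['contact_force'])
im=cams.read_camera('wrist');cv2.imwrite('pics/w8.png',im[:,:,::-1])
crop('pics/w8.png',210,230,220,220,2.7,'pics/w8c.png')
im=cams.read_camera('side');cv2.imwrite('pics/s8.png',im[:,:,::-1])
crop('pics/s8.png',270,150,140,140,4,'pics/s8c.png')
print(pose()[0],proj('side',[[.5256,-.0181,.084],[.5256,-.0181,.046]]))
E
```

```text
[ 0.5269 -0.0176  0.136 ] 29.45
[ 0.5278 -0.0173  0.1357] 29.47422972960996 0.6814424359855586 [-0.4303  0.0533 -2.8997]
[ 0.5277 -0.0173  0.1358] [[336.3365 227.9885]
 [335.7278 240.7796]]
```

View pics/w8c.png

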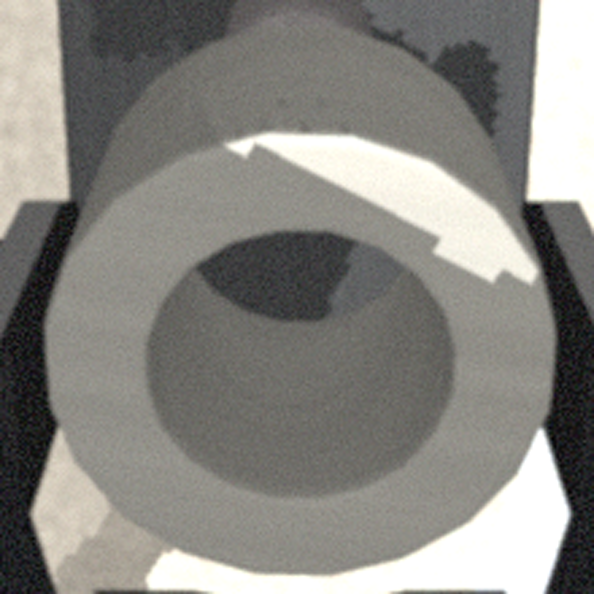

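View pics/s8c.png

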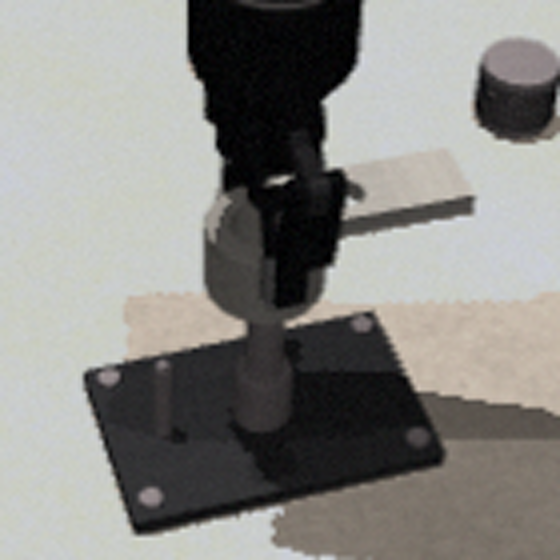

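Run:
```python
from h import *
from scipy.optimize import least_squares
i=cams.camera_info('wrist');M=np.linalg.inv(i['hand_eye']);R=M[:3,:3]
for b in ([.001,.0006,.0037],[0,0,0]):
    E=(i['mtx'],i['dist'],R,M[:3,3]+b)
    def res(q):
        r=[]
        for rad,ob in((.03,[226.3,279.3,415.9,443.3]),(.0175,[264.4,315.6,378.9,414.1])):
            u=proj(0,circ(q[:2],rad,q[2],72),E);r+=list(np.r_[u.min(0),u.max(0)]-ob)
        return r
    o=least_squares(res,[0,0,-.012]);print(o.x,o.fun.round(1))
im=cams.read_camera('top');cv2.imwrite('pics/t8.png',im[:,:,::-1])
crop('pics/t8.png',270,190,110,120,5,'pics/t8c.png')
print(proj('top',[[.5256,-.0181,.084]]))
```

```text
[-0.0008 -0.     -0.014 ] [-0.5 -0.8  1.1  0.7  1.3  1.2 -1.9 -1. ]
[-0.0025  0.001  -0.0106] [-0.5 -0.8  1.1  0.7  1.3  1.2 -1.9 -1. ]
[[325.2694 254.6749]]
```

View pics/t8c.png

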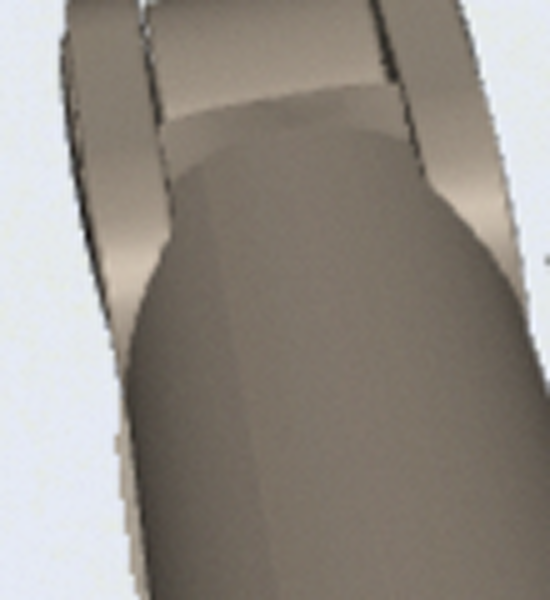

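Call:
play_rows(series=[[[0,-1.3,-0.2,10,0,0,0],[0,-1.3,-0.2,30,0,0,0],[0,-1.3,-0.2,50,0,0,0],[0,-1.3,-0.2,58,0,0,0],[0,-1.3,-0.2,62,0,0,0],[0,-1.3,-0.2,65,0,0,0],[0,-1.3,-0.2,68,0,0,0],[0,-1.3,-0.2,71,0,0,0],[0,-1.3,-0.2,74,0,0,0],[0,-1.3,-0.2,76,0,0,0]]])

```text
time: 13.55
ee_pos: [0.5264, -0.0182, 0.0605]
orientation: [0.0, 0.967, 0.254, 0.0]
contact_force: [-0.3, 0.7, -2.9]
finger_gap: 0.68
```

Call:
play_rows(series=[[[0,0,0,5,0,0,0],[0,0,0,10,0,0,0],[0,0,0,15,0,0,0],[0,0,0,18,0,0,0],[0,0,0,20,0,0,0],[0,0,0,21,0,0,0],[0,0,0,22,0,0,0],[0,0,0,22,0,0,0],[0,0,0,22,0,0,0],[0,0,0,22,0,0,0]]])

```text
time: 14.38
ee_pos: [0.5259, -0.0182, 0.04]
orientation: [0.0, 0.967, 0.254, -0.0]
contact_force: [-17.9, 1.6, 45.4]
finger_gap: 0.684
```

Call:
play_rows(series=[[[0,0,0,-2,0,0,0],[0,0,0,-2,0,0,0],[1,0,0,-2,0,0,0],[1,0,0,-2,0,0,0],[1,0,0,-2,0,0,0],[1,0,0,-2,0,0,0],[1,0,0,-15,0,0,0],[1,0,0,-45,0,0,0],[1,0,0,-80,0,0,0],[1,0,0,-115,0,0,0]]])

```text
time: 15.22
ee_pos: [0.5255, -0.0181, 0.1542]
orientation: [-0.0, 0.967, 0.254, -0.001]
contact_force: [1.0, 1.4, -1.3]
finger_gap: 1.0
```

```bash
sed -i 's/(-171,-31,0,0)\]/(-171,-31,0,0),(-1.3,-.2,76,0),(0,0,22,0),(0,0,-115,0)]/' cmd.py
python3 - <<'E'
from h import *
from cmd import chain
p,y=chain(pr=False);print(p,y)
s=robot.read_state();print(pose(s)[0],yaw(pose(s)[1]),s['finger_gap'],s['contact_force'],s['time'])
im=cams.read_camera('wrist');cv2.imwrite('pics/w9.png',im[:,:,::-1])
im=cams.read_camera('side');cv2.imwrite('pics/s9.png',im[:,:,::-1])
crop('pics/w9.png',220,80,220,220,2.7,'pics/a.png')
crop('pics/s9.png',280,190,110,110,5.4,'pics/b.png')
cv2.imwrite('pics/ab9.png',cv2.resize(np.hstack([cv2.imread('pics/a.png'),cv2.imread('pics/b.png')]),(800,400)))
plan2(p,y,[.509,-.2,.13],29.45)
E
```

```text
[ 0.5257 -0.018   0.153 ] 29.45
[ 0.5255 -0.0181  0.1542] 29.452696542187017 1.0000442033521004 [ 0.9937  1.3669 -1.2564] 15.2167
shift [-104.   150.3   23. ] turn 0.0
```

View pics/ab9.png

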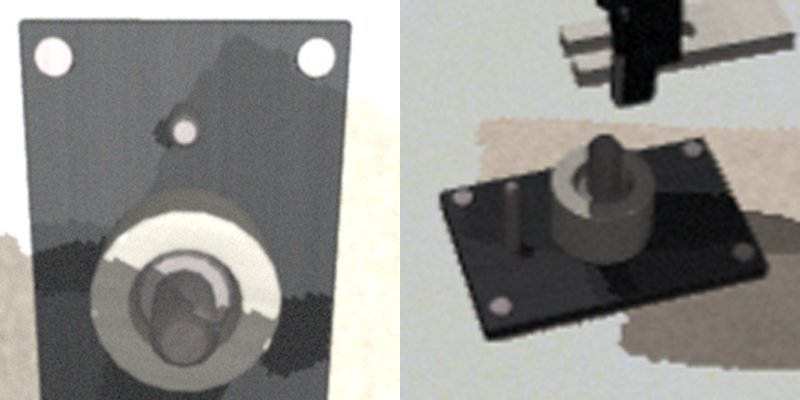

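Call:
play_rows(series=[[[1,-14,20,0,0,0,0],[1,-35,50,0,0,0,0],[1,-57,82,0,0,0,0],[1,-78,113,8,0,0,0],[1,-95,138,16,0,0,0],[1,-104,150,23,0,0,0],[1,-104,150,23,0,0,0],[1,-104,150,23,0,0,0],[1,-104,150,23,0,0,0],[1,-104,150,23,0,0,0]]])

```text
time: 16.15
ee_pos: [0.5097, -0.1987, 0.1305]
orientation: [-0.0, 0.967, 0.255, 0.0]
contact_force: [0.3, -0.2, -0.5]
finger_gap: 1.003
```

```bash
sed -i 's/(0,0,-115,0)\]/(0,0,-115,0),(-104,150,23,0)]/' cmd.py
python3 - <<'E'
from h import *
from cmd import chain
p,y=chain(pr=False);print(p,y)
s=robot.read_state();print(pose(s)[0],yaw(pose(s)[1]))
im=cams.read_camera('wrist');cv2.imwrite('pics/w10.png',im[:,:,::-1])
crop('pics/w10.png',250,100,140,260,2.3,'pics/w10c.png')
E
```

```text
[ 0.5089 -0.1998  0.13  ] 29.45
[ 0.5097 -0.1987  0.1305] 29.539206666277305
```

View pics/w10c.png

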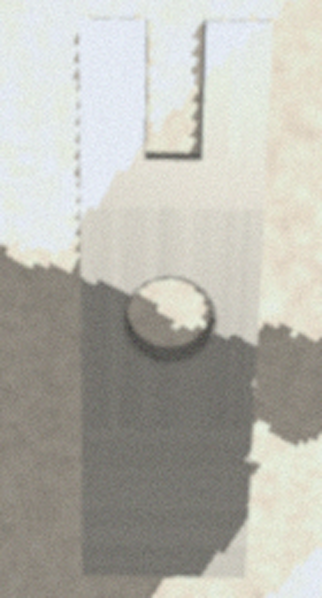

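Run:
```python
from h import *
b=np.array([.001,.0006,.0037])
K,d,R,t=extc([.5097,-.1987,.1305],29.54);E=(K,d,R,t+b)
f=lambda l:np.array(l)/2.3+[250,100]
B=ray(0,f([(76,18),(272,19),(246,575),(82,576)]),.014,E);print(B)
print('len',np.linalg.norm((B[0]+B[1]-B[2]-B[3])/2),np.linalg.norm(B[0]-B[1]),np.linalg.norm(B[2]-B[3]))
e=(B[0]+B[1]-B[2]-B[3])/2;print('yaw',np.degrees(np.arctan2(e[1],e[0])),'ctr',B.mean(0))
print('hole',ray(0,f([(170.5,318),(170.5,277),(126,318),(215,318)]),.014,E))
c,s=np.cos(np.radians(29.45)),np.sin(np.radians(29.45))
```

```text
[[ 0.5656 -0.1427  0.014 ]
 [ 0.5886 -0.1837  0.014 ]
 [ 0.4549 -0.2568  0.014 ]
 [ 0.4314 -0.2161  0.014 ]]
len 0.15269899828116293 0.04705652776509056 0.047022076440305864
yaw 28.67617075221391 ctr [ 0.5101 -0.1998  0.014 ]
hole [[ 0.5112 -0.1998  0.014 ]
 [ 0.5209 -0.1942  0.014 ]
 [ 0.5054 -0.1896  0.014 ]
 [ 0.517  -0.2099  0.014 ]]
```

Call:
play_rows(series=[[[1,1,0.5,35,0,0,0],[1,1,0.5,70,0,0,0],[1,1,0.5,95,0,0,0],[1,1,0.5,108,0,0,0],[1,1,0.5,111,0,0,0],[1,1,0.5,111,0,0,0],[1,1,0.5,111,0,0,0],[1,1,0.5,111,0,0,0],[0,1,0.5,111,0,0,0],[0,1,0.5,111,0,0,0]]])

```text
time: 17.03
ee_pos: [0.511, -0.2, 0.0203]
orientation: [0.0, 0.967, 0.254, 0.001]
contact_force: [0.7, 0.3, 0.3]
finger_gap: 0.746
```

Call:
play_rows(series=[[[0,0,0,0,0,0,0],[0,0,0,0,0,0,0],[0,0,0,0,0,0,0],[0,0,0,0,0,0,0],[0,0,0,0,0,0,0],[0,0,0,0,0,0,0],[0,0,0,-10,0,0,0],[0,0,0,-45,0,0,0],[0,0,0,-80,0,0,0],[0,0,0,-115,0,0,0]]])

```text
time: 17.87
ee_pos: [0.5098, -0.1997, 0.136]
orientation: [-0.0, 0.967, 0.254, -0.0]
contact_force: [1.1, -1.4, -1.5]
finger_gap: 0.516
```

```bash
sed -i 's/(-104,150,23,0)\]/(-104,150,23,0),(1,.5,111,0),(0,0,-115,0)]/' cmd.py
python3 - <<'E'
from h import *
from cmd import chain
p,y=chain(pr=False);print(p,y)
s=robot.read_state();print(pose(s)[0],yaw(pose(s)[1]),s['contact_force'])
plan2(p,y,[.5256,-.0181,.15],29.45)
E
```

```text
[ 0.51   -0.1997  0.134 ] 29.45
[ 0.5098 -0.1997  0.136 ] 29.44909354341429 [ 1.0644 -1.4412 -1.4778]
shift [ 102.9 -150.5  -16. ] turn 0.0
```

Call:
play_rows(series=[[[0,14,-20,-5,0,0,0],[0,35,-50,-10,0,0,0],[0,57,-82,-16,0,0,0],[0,78,-113,-16,0,0,0],[0,95,-138,-16,0,0,0],[0,103,-150.5,-16,0,0,0],[0,103,-150.5,-16,0,0,0],[0,103,-150.5,-16,0,0,0],[0,103,-150.5,-16,0,0,0],[0,103,-150.5,-16,0,0,0]]])

```text
time: 18.7
ee_pos: [0.526, -0.0194, 0.1505]
orientation: [0.0, 0.967, 0.253, -0.0]
contact_force: [-0.7, 0.0, -2.0]
finger_gap: 0.519
```

```bash
sed -i 's/(1,.5,111,0),(0,0,-115,0)\]/(1,.5,111,0),(0,0,-115,0),(103,-150.5,-16,0)]/' cmd.py
python3 - <<'E'
from h import *
from cmd import chain
p,y=chain(pr=False);print(p,y)
s=robot.read_state();print(pose(s)[0],yaw(pose(s)[1]),s['contact_force'])
im=cams.read_camera('wrist');cv2.imwrite('pics/w11.png',im[:,:,::-1])
im=cams.read_camera('side');cv2.imwrite('pics/s11.png',im[:,:,::-1])
crop('pics/w11.png',200,20,240,400,1.5,'pics/a.png')
crop('pics/s11.png',270,170,140,120,5,'pics/b.png')
a=cv2.imread('pics/a.png');b=cv2.imread('pics/b.png');print(a.shape,b.shape)
print(pose()[0])
E
```

```text
[ 0.5257 -0.018   0.15  ] 29.45
[ 0.526  -0.0194  0.1505] 29.35564712800525 [-0.7172  0.0073 -1.955 ]
(600, 360, 3) (600, 700, 3)
[ 0.526  -0.0192  0.1504]
```

View pics/w11.png

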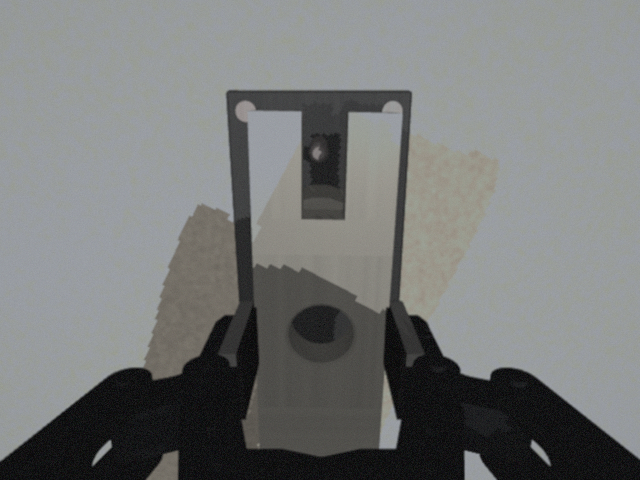

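View pics/b.png

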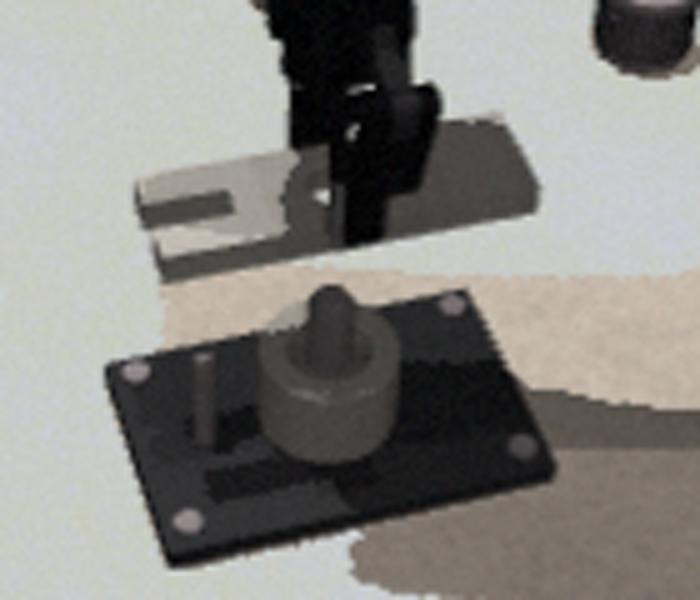

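Run:
```python
from intool import *
crop('pics/w11.png',235,95,190,280,2.1,'pics/w11c.png')
print(intool([(322,333),(322,304),(322,362),(289,333),(355,333),(324.5,110),(247,111),(403,112),(324.5,218)],.0063)*1000)
```

```text
[[ -0.4318   0.2178   6.3   ]
 [ 11.0452   0.2041   6.3   ]
 [-12.4545   0.2321   6.3   ]
 [ -0.4446 -11.6423   6.3   ]
 [ -0.4215  12.0757   6.3   ]
 [ 76.2875   0.8905   6.3   ]
 [ 75.9918 -22.8079   6.3   ]
 [ 75.718   24.9055   6.3   ]
 [ 42.226    0.9902   6.3   ]]
```

View pics/w11c.png

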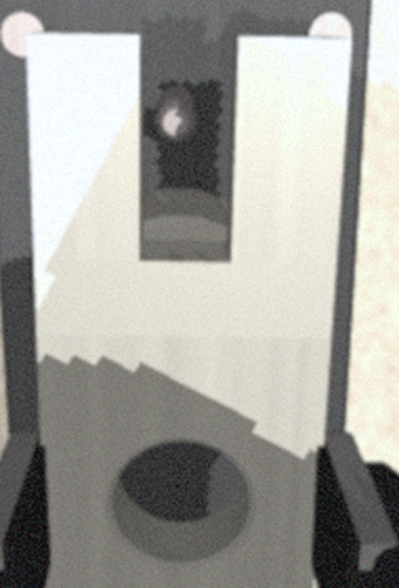

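Call:
play_rows(series=[[[0,0,0,15,0,0,-0.5],[0,0,0,30,0,0,-0.5],[0,0,0,38,0,0,-0.5],[0,0,0,40,0,0,-0.5],[0,0,0,40,0,0,-0.5],[0,0,0,42,0,0,-0.5],[0,0,0,45,0,0,-0.5],[0,0,0,50,0,0,-0.5],[0,0,0,55,0,0,-0.5],[0,0,0,60,0,0,-0.5]]])

```text
time: 19.63
ee_pos: [0.5261, -0.0182, 0.0899]
orientation: [-0.0, 0.966, 0.258, 0.0]
contact_force: [-0.5, 0.1, -1.9]
finger_gap: 0.517
```

Call:
play_rows(series=[[[0,0,0,4,0,0,0],[0,0,0,8,0,0,0],[0,0,0,12,0,0,0],[0,0,0,14,0,0,0],[0,0,0,16,0,0,0],[0,0,0,17,0,0,0],[0,0,0,18,0,0,0],[0,0,0,18,0,0,0],[0,0,0,18,0,0,0],[0,0,0,18,0,0,0]]])

```text
time: 20.47
ee_pos: [0.5262, -0.0182, 0.0725]
orientation: [-0.0, 0.966, 0.258, 0.0]
contact_force: [-0.1, 0.4, -1.6]
finger_gap: 0.52
```

```bash
sed -i 's/(103,-150.5,-16,0)\]/(103,-150.5,-16,0),(0,0,60,-.5),(0,0,18,0)]/' cmd.py
python3 - <<'E'
from h import *
s=robot.read_state();print(pose(s)[0],yaw(pose(s)[1]),s['contact_force'])
im=cams.read_camera('wrist');cv2.imwrite('pics/w12.png',im[:,:,::-1])
im=cams.read_camera('side');cv2.imwrite('pics/s12.png',im[:,:,::-1])
crop('pics/w12.png',170,20,300,340,1.3,'pics/a.png')
crop('pics/s12.png',270,170,140,120,3.7,'pics/b.png')
a=cv2.imread('pics/a.png');b=cv2.imread('pics/b.png');h=min(a.shape[0],b.shape[0]);cv2.imwrite('pics/ab12.png',cv2.resize(np.hstack([a[:h],b[:h]]),(800,int(800*h/(a.shape[1]+b.shape[1])))))
E
```

```text
[ 0.5262 -0.0182  0.0725] 29.94427683267506 [-0.0687  0.4371 -1.6205]
```

View pics/ab12.png

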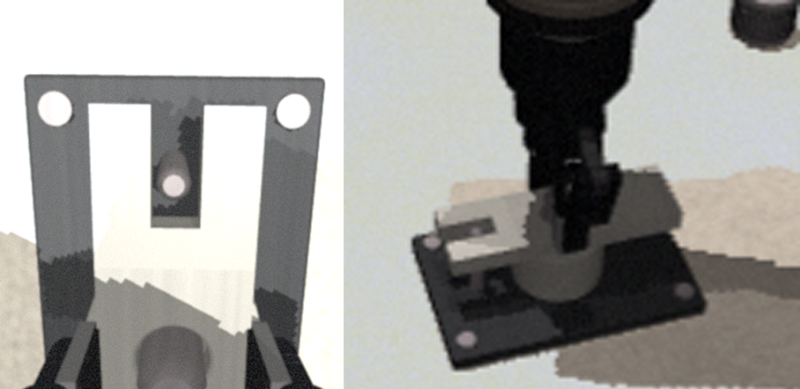

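Call:
play_rows(series=[[[0,0,0,0.5,0,0,0],[0,0,0,1,0,0,0],[0,0,0,1.5,0,0,0],[0,0,0,2,0,0,0],[0,0,0,2,0,0,0],[0,0,0,2,0,0,0],[0,0,0,2,0,0,0],[0,0,0,2,0,0,0],[0,0,0,2,0,0,0],[0,0,0,2,0,0,0]]])

```text
time: 21.4
ee_pos: [0.5263, -0.0182, 0.072]
orientation: [0.0, 0.966, 0.258, 0.0]
contact_force: [-12.9, 0.3, 36.5]
finger_gap: 0.518
```

Call:
play_rows(series=[[[0,0,0,-1.5,0,0,0],[0,0,0,-1.5,0,0,0],[1,0,0,-1.5,0,0,0],[1,0,0,-1.5,0,0,0],[1,0,0,-1.5,0,0,0],[1,0,0,-1.5,0,0,0],[1,0,0,-15,0,0,0],[1,0,0,-40,0,0,0],[1,0,0,-75,0,0,0],[1,0,0,-110,0,0,0]]])

```text
time: 22.23
ee_pos: [0.5254, -0.0182, 0.181]
orientation: [-0.0, 0.966, 0.258, -0.001]
contact_force: [0.5, -1.2, 0.7]
finger_gap: 0.995
```

```bash
sed -i 's/(0,0,18,0)\]/(0,0,18,0),(0,0,2,0),(0,0,-110,0)]/' cmd.py
python3 - <<'E'
from h import *
from cmd import chain
p,y=chain(pr=False);print(p,y)
s=robot.read_state();print(pose(s)[0],yaw(pose(s)[1]),s['finger_gap'],s['time'])
im=cams.read_camera('wrist');cv2.imwrite('pics/w13.png',im[:,:,::-1])
im=cams.read_camera('side');cv2.imwrite('pics/s13.png',im[:,:,::-1])
crop('pics/w13.png',190,50,260,330,1.4,'pics/a.png')
crop('pics/s13.png',280,190,110,110,4,'pics/b.png')
a=cv2.imread('pics/a.png');b=cv2.imread('pics/b.png');h=min(a.shape[0],b.shape[0]);cv2.imwrite('pics/ab13.png',np.hstack([a[:h],b[:h]]))
plan2(p,y,[.4215,-.313,.16],29.45)
E
```

```text
[ 0.5257 -0.018   0.18  ] 29.95
[ 0.5254 -0.0182  0.181 ] 29.958416451527707 0.9948915364066108 22.2333
shift [-237.5  203.6   20. ] turn 0.5
```

View pics/ab13.png

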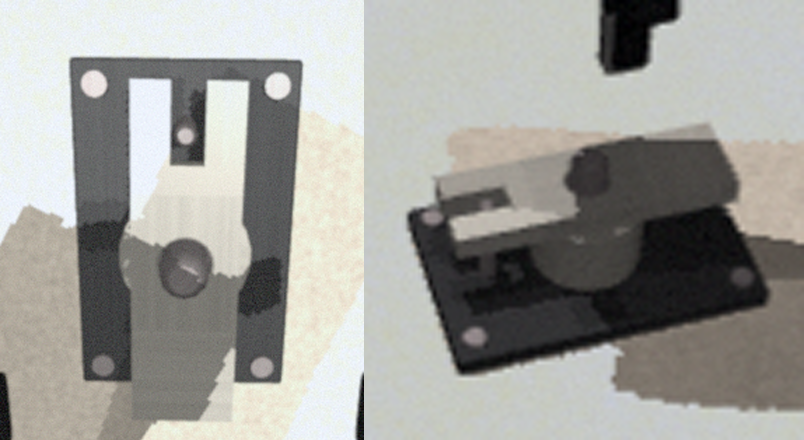

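Call:
play_rows(series=[[[1,-20,17,0,0,0,0],[1,-46,39,0,0,0,0],[1,-75,64,0,0,0,0],[1,-104,89,0,0,0,0],[1,-133,114,0,0,0,0.5],[1,-162,139,5,0,0,0.5],[1,-190,163,10,0,0,0.5],[1,-215,184,15,0,0,0.5],[1,-232,199,20,0,0,0.5],[1,-237,204,20,0,0,0.5]]])

```text
time: 23.17
ee_pos: [0.4202, -0.3167, 0.1592]
orientation: [-0.0, 0.968, 0.252, -0.001]
contact_force: [-0.1, -0.4, -0.5]
finger_gap: 1.002
```

Call:
play_rows(series=[[[1,0,0,0,0,0,0],[1,0,0,0,0,0,0],[1,0,0,0,0,0,0],[1,0,0,0,0,0,0],[1,0,0,0,0,0,0],[1,0,0,0,0,0,0],[1,0,0,0,0,0,0],[1,0,0,0,0,0,0],[1,0,0,0,0,0,0],[1,0,0,0,0,0,0]]])

```text
time: 24.0
ee_pos: [0.4226, -0.3132, 0.1603]
orientation: [-0.0, 0.967, 0.254, 0.0]
contact_force: [-0.5, -0.0, 0.1]
finger_gap: 1.0
```

```bash
sed -i 's/(0,0,2,0),(0,0,-110,0)\]/(0,0,2,0),(0,0,-110,0),(-237,204,20,.5)]/' cmd.py
python3 - <<'E'
from h import *
from cmd import chain
p,y=chain(pr=False);print(p,y)
s=robot.read_state();print(pose(s)[0],yaw(pose(s)[1]),s['joint_positions'])
im=cams.read_camera('wrist');cv2.imwrite('pics/w14.png',im[:,:,::-1])
crop('pics/w14.png',240,160,160,150,4,'pics/w14c.png')
E
```

```text
[ 0.4222 -0.3131  0.16  ] 29.45
[ 0.4226 -0.3132  0.1603] 29.44942389504821 [ 0.5027  0.288   0.015   2.0231 -0.0058  0.8305 -0.5358]
```

View pics/w14.png

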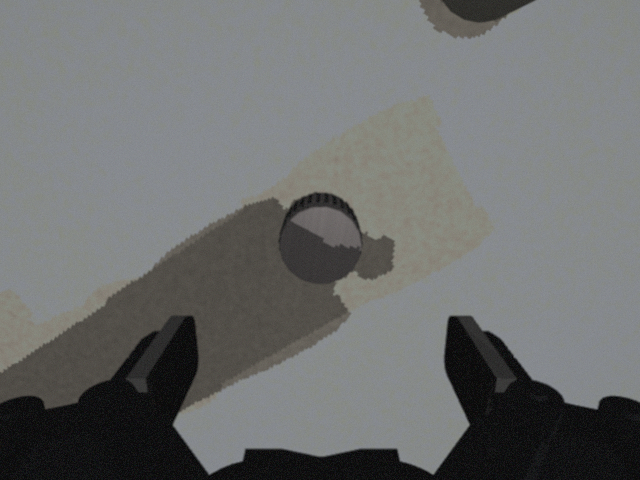

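View pics/w14c.png

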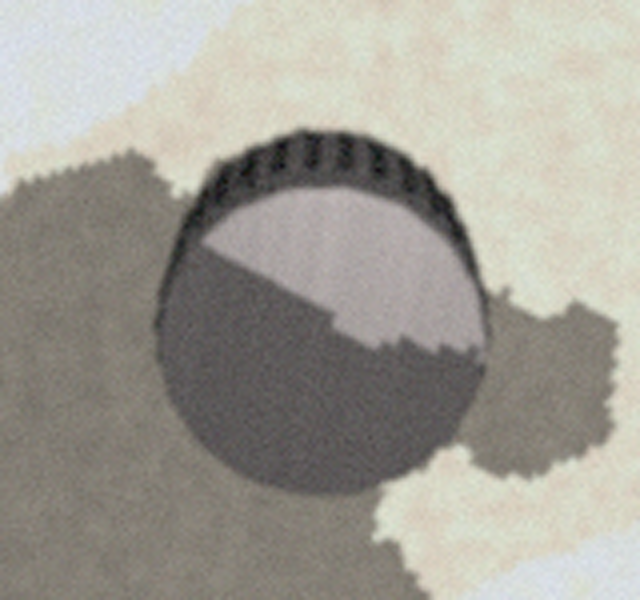

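Run:
```python
from h import *
b=np.array([.001,.0006,.0037]);p=np.array([.4226,-.3132,.1603])
K,d,R,t=extc(p,29.45);E=(K,d,R,t+b)
u=np.array([(321.5,340),(158,340),(485,340),(321.5,186),(321.5,494)])/4+[240,160]
X=ray(0,u,.044,E);print(X)
c=(X[3]+X[4])/2;print(c,np.linalg.norm(X[1]-X[2]),np.linalg.norm(X[3]-X[4]))
plan2(p,29.45,np.r_[c[:2],.023],29.45)
```

```text
[[ 0.4193 -0.3144  0.044 ]
 [ 0.4071 -0.2928  0.044 ]
 [ 0.4315 -0.336   0.044 ]
 [ 0.4402 -0.3026  0.044 ]
 [ 0.3973 -0.3268  0.044 ]]
[ 0.4187 -0.3147  0.044 ] 0.04965218166311508 0.04928086446892492
shift [ -4.1  -0.6 137.3] turn 0.0
```

Call:
play_rows(series=[[[1,-4,-0.6,35,0,0,0],[1,-4,-0.6,70,0,0,0],[1,-4,-0.6,100,0,0,0],[1,-4,-0.6,122,0,0,0],[1,-4,-0.6,135,0,0,0],[1,-4,-0.6,135,0,0,0],[1,-4,-0.6,135,0,0,0],[1,-4,-0.6,135,0,0,0],[1,-4,-0.6,135,0,0,0],[0,-4,-0.6,135,0,0,0]]])

```text
time: 24.88
ee_pos: [0.4194, -0.3151, 0.0264]
orientation: [0.001, 0.967, 0.254, 0.001]
contact_force: [-0.4, -0.4, -0.0]
finger_gap: 0.879
```

Call:
play_rows(series=[[[0,0,0,0,0,0,0],[0,0,0,0,0,0,0],[0,0,0,0,0,0,0],[0,0,0,0,0,0,0],[0,0,0,0,0,0,0],[0,0,0,0,0,0,0],[0,0,0,0,0,0,0],[0,0,0,0,0,0,0],[0,0,0,-5,0,0,0],[0,0,0,-15,0,0,0]]])

```text
time: 25.72
ee_pos: [0.4182, -0.3143, 0.04]
orientation: [-0.001, 0.967, 0.254, -0.001]
contact_force: [-1.1, 0.5, -2.9]
finger_gap: 0.574
```

Call:
play_rows(series=[[[0,0,0,-20,0,0,0],[0,0,0,-50,0,0,0],[0,0,0,-80,0,0,0],[0,0,0,-110,0,0,0],[0,0,0,-125,0,0,0],[0,0,0,-125,0,0,0],[0,0,0,-125,0,0,0],[0,0,0,-125,0,0,0],[0,0,0,-125,0,0,0],[0,0,0,-125,0,0,0]]])

```text
time: 26.55
ee_pos: [0.4183, -0.3144, 0.1643]
orientation: [-0.001, 0.967, 0.254, -0.001]
contact_force: [0.1, 0.5, -2.1]
finger_gap: 0.571
```

```bash
sed -i 's/(-237,204,20,.5)\]/(-237,204,20,.5),(-4,-.6,135,0),(0,0,-15,0),(0,0,-125,0)]/' cmd.py
python3 - <<'E'
from h import *
from cmd import chain
p,y=chain(pr=False);print(p,y)
s=robot.read_state();print(pose(s)[0],yaw(pose(s)[1]),s['finger_gap'])
im=cams.read_camera('wrist');cv2.imwrite('pics/w15.png',im[:,:,::-1])
im=cams.read_camera('side');cv2.imwrite('pics/s15.png',im[:,:,::-1])
crop('pics/w15.png',210,230,220,220,1.8,'pics/a.png')
crop('pics/s15.png',360,80,100,110,4,'pics/b.png')
a=cv2.imread('pics/a.png');b=cv2.imread('pics/b.png');h=min(a.shape[0],b.shape[0]);cv2.imwrite('pics/ab15.png',np.hstack([a[:h],b[:h]]))
plan2(p,y,[.5256,-.0181,.165],29.45)
E
```

```text
[ 0.4184 -0.3145  0.165 ] 29.45
[ 0.4183 -0.3144  0.1643] 29.448755992981475 0.5706487650532506
shift [ 239.1 -205.4    0. ] turn 0.0
```

View pics/ab15.png

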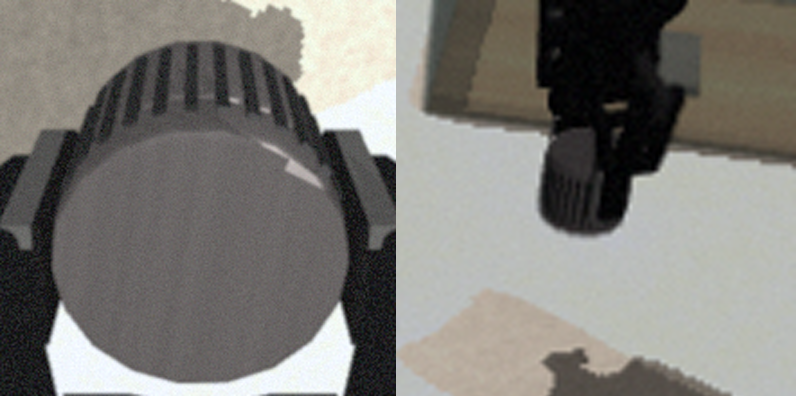

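Run:
```python
from h import *
from scipy.optimize import least_squares
i=cams.camera_info('wrist');M=np.linalg.inv(i['hand_eye']);E=(i['mtx'],i['dist'],M[:3,:3],M[:3,3]+[.001,.0006,.0037])
def res(q):
    u=proj(0,circ(q[:2],.025,q[2],72),E);return np.r_[u.min(0),u.max(0)]-[238.9,302.2,403.9,442.8]
o=least_squares(res,[0,0,-.018]);print(o.x,o.fun.round(1))
```

```text
[-0.0011 -0.     -0.0186] [ 0.2 -0.3 -0.2  0.3]
```

Call:
play_rows(series=[[[0,18,-15,0,0,0,0],[0,45,-38,0,0,0,0],[0,75,-64,0,0,0,0],[0,105,-90,0,0,0,0],[0,135,-116,0,0,0,0],[0,165,-142,0,0,0,0],[0,195,-168,0,0,0,0],[0,220,-189,0,0,0,0],[0,235,-202,0,0,0,0],[0,239.6,-205.4,0,0,0,0]]])

```text
time: 27.48
ee_pos: [0.5273, -0.0139, 0.165]
orientation: [-0.001, 0.967, 0.256, 0.0]
contact_force: [0.1, 0.2, -2.6]
finger_gap: 0.574
```

Call:
play_rows(series=[[[0,0,0,0,0,0,0],[0,0,0,0,0,0,0],[0,0,0,0,0,0,0],[0,0,0,10,0,0,0],[0,0,0,25,0,0,0],[0,0,0,40,0,0,0],[0,0,0,45,0,0,0],[0,0,0,45,0,0,0],[0,0,0,45,0,0,0],[0,0,0,45,0,0,0]]])

```text
time: 28.32
ee_pos: [0.5268, -0.0183, 0.1209]
orientation: [0.0, 0.967, 0.254, 0.0]
contact_force: [0.4, 0.5, -2.5]
finger_gap: 0.572
```

Run:
```python
from h import *
s=robot.read_state();print(pose(s)[0],yaw(pose(s)[1]),s['contact_force'])
im=cams.read_camera('wrist');cv2.imwrite('pics/w16.png',im[:,:,::-1])
im=cams.read_camera('side');cv2.imwrite('pics/s16.png',im[:,:,::-1])
crop('pics/s16.png',280,150,130,140,4,'pics/s16c.png')
```

```text
[ 0.5268 -0.0183  0.1209] 29.418419268259594 [ 0.3832  0.5232 -2.4696]
```

View pics/s16c.png

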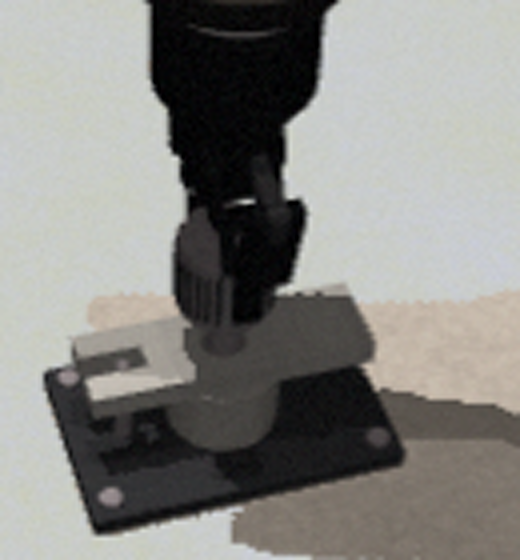

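View pics/w16.png

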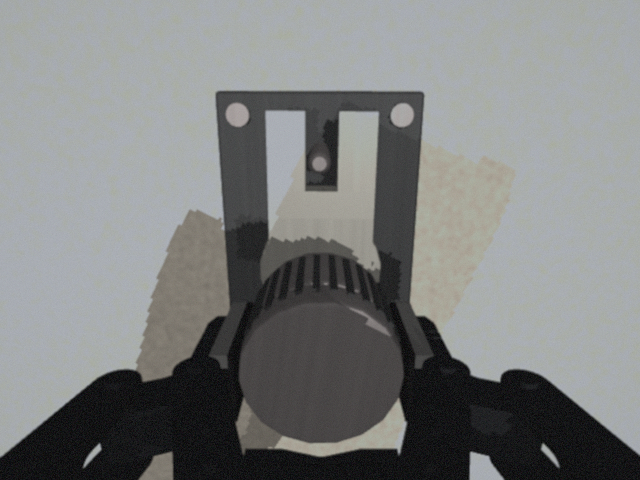

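Call:
play_rows(series=[[[0,-0.5,0,3,0,0,0],[0,-0.5,0,6,0,0,0],[0,-0.5,0,9,0,0,0],[0,-0.5,0,11,0,0,0],[0,-0.5,0,13,0,0,0],[0,-0.5,0,15,0,0,0],[0,-0.5,0,17,0,0,0],[0,-0.5,0,19,0,0,0],[0,-0.5,0,20,0,0,0],[0,-0.5,0,20,0,0,0]]])

```text
time: 29.25
ee_pos: [0.5259, -0.0183, 0.1001]
orientation: [-0.0, 0.967, 0.254, -0.0]
contact_force: [-0.3, -0.1, -2.3]
finger_gap: 0.572
```

Call:
play_rows(series=[[[0,0,0,3,0,0,0],[0,0,0,6,0,0,0],[0,0,0,8,0,0,0],[0,0,0,9,0,0,0],[0,0,0,10,0,0,0],[0,0,0,10.5,0,0,0],[0,0,0,10.5,0,0,0],[0,0,0,10.5,0,0,0],[0,0,0,10.5,0,0,0],[0,0,0,10.5,0,0,0]]])

```text
time: 30.08
ee_pos: [0.5265, -0.0182, 0.0921]
orientation: [0.0, 0.967, 0.254, 0.001]
contact_force: [-16.4, 0.5, 49.0]
finger_gap: 0.571
```

Call:
play_rows(series=[[[0,0,0,-2,0,0,0],[0,0,0,-2,0,0,0],[1,0,0,-2,0,0,0],[1,0,0,-2,0,0,0],[1,0,0,-2,0,0,0],[1,0,0,-2,0,0,0],[1,0,0,-15,0,0,0],[1,0,0,-40,0,0,0],[1,0,0,-70,0,0,0],[1,0,0,-100,0,0,0]]])

```text
time: 30.92
ee_pos: [0.5256, -0.0183, 0.1905]
orientation: [-0.0, 0.967, 0.254, -0.001]
contact_force: [0.7, -0.3, 0.7]
finger_gap: 1.002
```

Run:
```python
from h import *
s=robot.read_state();p,r=pose(s);print(p,yaw(r),s['contact_force'],s['time'])
im=cams.read_camera('wrist');cv2.imwrite('pics/w17.png',im[:,:,::-1])
im=cams.read_camera('side');cv2.imwrite('pics/s17.png',im[:,:,::-1])
crop('pics/s17.png',280,190,110,110,4,'pics/b.png');crop('pics/w17.png',190,50,260,300,1.4,'pics/a.png')
a=cv2.imread('pics/a.png');b=cv2.imread('pics/b.png');h=min(a.shape[0],b.shape[0]);cv2.imwrite('pics/ab17.png',np.hstack([a[:h],b[:h]]))
for z in (.110,.114):
  print(proj('side',circ((.5256,-.0181),.025,z,8)).mean(0))
# expected knob circle and bridge outline in wrist picture
K,d,R,t=extc(p,yaw(r));E=(K,d,R,t+np.array([.001,.0006,.0037]))
u=proj(0,circ((.5256,-.0181),.025,.110,72),E);print('exp knob',u.min(0),u.max(0))
```

```text
[ 0.5256 -0.0183  0.1905] 29.452555416812437 [ 0.7071 -0.2572  0.6618] 30.9167
[336.7747 218.8547]
[336.8436 217.4003]
exp knob [273.4786 213.6837] [368.733  303.2498]
```

View pics/ab17.png

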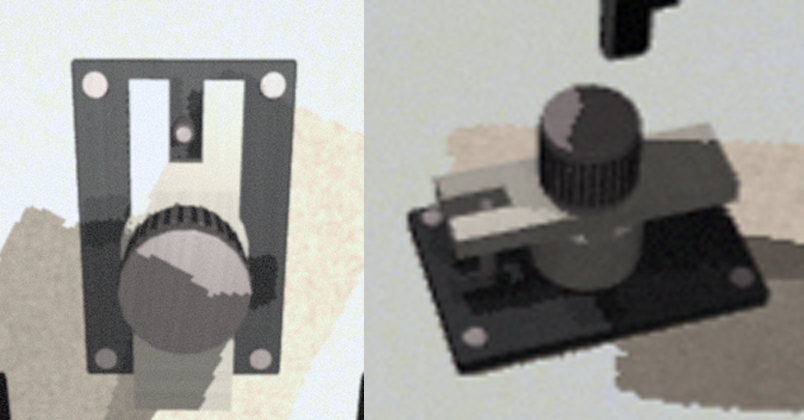

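View pics/s17.png

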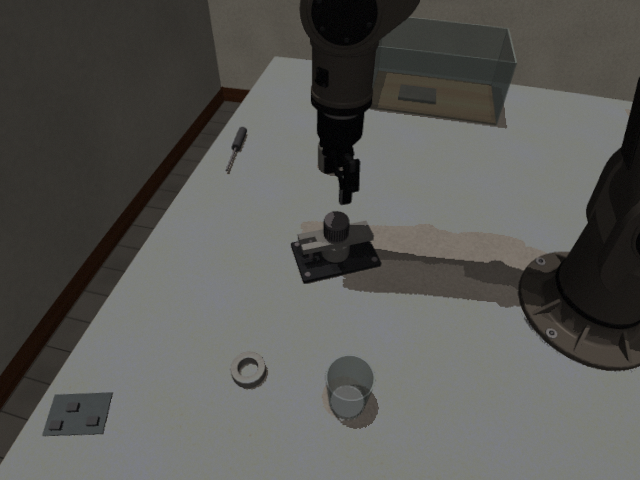

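```bash
python3 -c "
from bench import robot
print(robot.job_done())"
```

```text
the job is handed in; nothing more can be done
None
```

The job is done and handed in at about 31 s of the 72 s allowed. I lifted the bridge off and parked it on the table. I then fitted the tall spacer, put the bridge back on it with the dowel in its fork, and pushed the knob home.

**Last checks**
- **Spacer:** it seated at the expected height under firm contact, with no side force part-way down the spindle.
- **Bridge:** it seated at the expected height and looked flat in the pictures, with the dowel inside the fork.
- **Knob:** it seated within about 1 mm of the expected height. In the last wrist picture its rim was within about 1 pixel of where it should be.
- **Gripper:** open and about 80 mm above the knob at hand-in.
- **Short spacer and beaker:** standing where they started.
- **Bottle:** hidden behind the arm in the last side picture. It stood unmoved in the side picture taken after the spacer was lifted, and the arm's planned path stayed clear of it.

**Disagreements**
- **Bridge angle:** I measured about 2.55 rad from the fixture's x at the start, not the 0.8 to 1.8 rad stated. I worked from the measurement, and the fork came round to the dowel.
- **Cameras:** the top and wrist cameras differed by about 2 to 3 mm on positions. I used the wrist camera, corrected against the plate's known size.
- **Press force:** I pressed down with 36 to 49 N when seating each part. Each time 13 to 18 N of side force appeared in x, and it was gone once I let go.

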